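# Set up the goldsmith's soldering station

## Robot

A 6-joint arm with a two-finger parallel gripper is mounted at the origin on the work surface. World frame = base frame: x ahead of the robot, y to its left, z up, the work surface at z = 0. Lengths are in m, angles in rad, forces in N, time in s.
With the tool pointing down it reaches from about 0.325 to 0.775 m from the base axis. Payload 5.5 kg.
Tool frame: the origin (TCP) lies on the centre line of the jaws, within the pads' length; the fingertips stand 19 mm ahead of it and the grasp point (between the pads) is the TCP (tcp_to_tips is the distance from the TCP to the fingertips, in m); z points along the fingers, x is the direction in which the jaws open and shut, and the axes are right-handed (so a half turn about z gives the same grasp; the last joint's range is limited). The gripper opens to 88 mm and grips with 3 to 60 N. Pads are 20 mm wide; open, the fingers measure 115 mm over their backs; the gripper's body (75 mm by 178 mm) begins 61 mm behind the grasp point.
Start: joints at [1.171, 0.091, 1.231, -0, 1.82, -0.057], TCP at [0.202, 0.565, 0.242] pointing down, gripper open.
Joint ranges: [-2.87, 2.87], [-0.86, 2.18], [0.17, 2.46], [-1.51, 4.65], [0.06, 2.69], [-2.65, 2.65]. Speed limits (rad/s): [2.57, 2.57, 3.01, 3.14, 3.14, 3.14].

## Interface

Orientations are given as a unit quaternion [w, x, y, z].
In Python, from bench import state, read_camera, finish_job, tcp_to_tips gives the robot as it stands.
- The arm moves only by the tool send_rows, never from a script. Its argument "commands" is a list of rows, each an object with "offset": the shift along the tool's x, y, z in cm, a list of three; "roll": the turn about the tool's z in rad; "claw": the closure in counts, from 0 (fully open) to 255 (shut). A call has 1 to 5 rows; each row is the pose to reach, as a shift and turn from the pose measured when the call began, along the tool's axes at that moment; what a row does not reach only later rows make up. A row lasts 1/12 s, in which the tool goes at most 41.7 mm and 7.16 degrees, less where a joint would pass 70% of its speed; a pose out of reach is approached as far as the arm can. A call with a gripper value outside its range is refused whole. The fingers move at their own pace and stop on an object; "squeeze" is the grip in N (left out, the last holds). Time passes only in rows, so rows that repeat a pose let the fingers close. It gives the time, the measured TCP pose, the force and the opening at its end, in the units of the state.
- state(): the state, without advancing time (a new reading comes with each control period).
- read_camera(name): name is "scene" or "top" or "wrist"; returns a dict with "color" (420x560x3 uint8, red, green, blue), "z_map" (420x560 float32, m along the optical axis (not along the pixel's ray), 0 where there is no reading), "mtx" (3x3 intrinsics, pixels), "position" and "orientation" of the camera in the world; the wrist camera has in their place "tool_from_camera" (4x4, takes a point from camera to tool coordinates, whose origin is the TCP and whose axes are the tool frame's). Camera axes: x right, y down, z forward; pixel columns grow to the right and rows downward; lengths in m; the calibration is good to about 2 mm. A picture is of the moment at which its call begins: read the wrist's pose just before it.
- finish_job(): hands the job in, once; it reports no verdict.
The state is a dict: "t": time; "joint_pos": joint angles; "qvel": joint speeds; "joint_efforts": joint torques, N m; "eef_pos": TCP position; "tcp_rot": TCP orientation; "contact_force": force on the tool from outside, world axes, zero at the start; "ft_torque": the same for the moment, N m; "opening": opening from 0.0 (shut) to 1.0 (fully open).
Only numpy, scipy, OpenCV 4.12 (cv2) and the standard library are available. Lean on these libraries where they do the work, as an engineer would, in place of code of your own. Each camera call takes 0.05 s, during which the arm holds its last target. There are 200 camera calls.

## Task

Load all the brass blanks that are out on the bench flat onto the round soldering disc where it stands, wholly on it and not stacked, then slide the loaded disc along the bench (never lifting or tipping it) to the square steel plate let into the bench on the left, keeping the disc from touching the doming block and the third-hand stand, until none of it overhangs the plate. The flux jar must end upright on the bench just left of the plate, opposite the middle of its left edge, and the pickle pot upright just behind the plate (the side away from the robot), opposite the middle of that edge, both off the plate but within 3 cm of it. If a blank comes off the disc, put it back, and leave the other tools on the bench where they are.

Things in the scene. Friction and masses are not known exactly. Their poses are not given: they have to be found in the camera images.
- disc: pale round fire-brick soldering disc with a pattern of pinholes, 120 mm diameter, 16 mm thick, 0.4 kg, loose on the bench; too wide to grip, so it is pushed at its rim, for example with both open fingertips against it as a cradle. Starts at the right of the bench. Origin at the centre of its underside; blanks lie on its flat top, 16 mm above the bench, with no rim
- blank1: plain brass blank, a short round cylinder 30 mm diameter, 12 mm high, 70 g, lying flat on the bench at the start; origin at its middle (6 mm above what it lies on), z along its axis. Two to four blanks are out; None if absent
- blank2: plain brass blank, a short round cylinder 30 mm diameter, 12 mm high, 70 g, lying flat on the bench at the start; origin at its middle (6 mm above what it lies on), z along its axis. Two to four blanks are out; None if absent
- blank3: plain brass blank, a short round cylinder 30 mm diameter, 12 mm high, 70 g, lying flat on the bench at the start; origin at its middle (6 mm above what it lies on), z along its axis. Two to four blanks are out; None if absent
- blank4: plain brass blank, a short round cylinder 30 mm diameter, 12 mm high, 70 g, lying flat on the bench at the start; origin at its middle (6 mm above what it lies on), z along its axis. Two to four blanks are out; None if absent
- plate: square steel plate 148 x 148 mm let flush into the bench top on the left side (no step: things slide over it). Origin at its centre at bench height; x axis points to its rear edge, away from the robot, y axis to its left edge; turned at most 0.15 rad
- jar: flux jar, small amber glass jar with a black screw lid, 44 mm diameter (at the lid, the glass is 42 mm), 42 mm high, 90 g; origin at the centre of its underside, z up its axis
- pot: pickle pot, white ceramic pot with a flat steel lid, 56 mm diameter, 52 mm high in all, 180 g; origin at the centre of its underside, z up its axis. The jar and the pot start one at the near right and one at the near left of the bench, either way round
- block: steel doming block, a cube of 48 mm with round hollows, fixed to the bench, an obstacle for the disc; origin at the centre of its underside
- stand: low third-hand stand, fixed, an obstacle: round base 72 mm diameter, 20 mm high, 18 mm central post with a brass clamp collar on top, 68 mm high in all; origin under its centre. Block and stand: one nearer and to the right, the other farther and to the left, either way round; the disc fits past beyond the nearer one and in front of the farther
- pliers: bystander: pliers with black grips, 160 mm long, at the far middle, nearer than the file; origin amid its length, x along it
- loupe: bystander: black loupe, a cylinder 32 mm diameter, 24 mm high, at the far right; origin under its centre
- file: bystander: flat file with wooden handle, 210 mm long, at the far middle; origin amid its length, x along it
- tin: bystander: round dark steel tin, 50 mm diameter, 20 mm high, at the near left; origin under its centre
- pinvise: bystander: pin vise, 110 mm long, 13 mm thick, at the near right; origin amid its length, x along it
- mallet: bystander: wooden mallet, 205 mm long, head 80 mm wide, at the left; origin amid its length, x along it

How it is judged:
On the way, in this order (a step that is already met when the one before it is completed fails the run):
1. all the blanks lie flat on the disc while it is still at the right of the bench (horizontal distance between each of blank1, blank2, blank3, blank4 and disc below 0.047 m and z of blank1 in the frame of disc between 0.017 and 0.027 m and z of blank2 in the frame of disc between 0.017 and 0.027 m and z of blank3 in the frame of disc between 0.017 and 0.027 m and z of blank4 in the frame of disc between 0.017 and 0.027 m and horizontal distance between disc and plate above 0.3 m), for 0.3 s.
2. the disc lies wholly on the steel plate (x of disc in the frame of plate between -0.015 and 0.015 m and y of disc in the frame of plate between -0.015 and 0.015 m), for 0.3 s.
At the end, for the whole second after the job is handed in: Disc centre within 15 mm of the plate centre along each plate axis; blanks flat on the disc, within 47 mm of its centre; upright at rest: jar 94 to 128 mm left of the plate centre, pot 100 to 134 mm behind it, each within 22 mm of the edge middle (all of step 2 and horizontal distance between each of blank1, blank2, blank3, blank4 and disc below 0.047 m and z of blank1 in the frame of disc between 0.017 and 0.027 m and z of blank2 in the frame of disc between 0.017 and 0.027 m and z of blank3 in the frame of disc between 0.017 and 0.027 m and z of blank4 in the frame of disc between 0.017 and 0.027 m and x of jar in the frame of plate between -0.022 and 0.022 m and y of jar in the frame of plate between 0.094 and 0.128 m and y of pot in the frame of plate between -0.022 and 0.022 m and x of pot in the frame of plate between 0.1 and 0.134 m and angle between each of jar, pot's own z axis and vertical below 0.12 rad and height (world z) of each of jar, pot, disc below 0.006 m and linear speed of each of jar, pot, disc, blank1, blank2, blank3, blank4 below 0.02 m/s); the robot touches nothing.
It fails at once if the disc touches the doming block or the third-hand stand (contact force between disc and block above 0.3 N or contact force between disc and stand above 0.3 N).
It fails at once if the disc is lifted or tipped (height (world z) of disc above 0.012 m or angle between disc's own z axis and vertical above 0.15 rad).
It fails at once if one of the other tools is moved more than 4 cm (distance of any of pliers, loupe, file, tin, pinvise, mallet from where it was at the start of the episode above 0.04 m).
Of blank1, blank2, blank3, blank4 only 2 to 4 are there at a start; the rules pass over those that are not, and their reading is None.
At some moment in a run one of blank1, blank2, blank3, blank4, jar, pot may be knocked a few centimetres aside while the robot is not near it.
Once in a run the grip may slacken for a moment while it holds something.
It also fails if it takes over 210 s, if anything falls off the work surface, if the arm or the gripper's body presses on something with over 40 N, if the wrist force passes 120 N, or if a joint passes its speed limit or range.

## Working session

There is one attempt and no reset: what is moved stays moved. The work goes in short steps, Python scripts to look and compute and a tool call to move; the robot and the scene stay as the last step left them, time stands still between calls to the robot, and variables do not carry over. Pictures are saved under pics/ and viewed, about 12 in all and at most 16, crops included, and the job is handed in when it is done.

Besides the shell and the picture viewer there is one more tool, called after ">>>" as name([rows], argument=value, ...), one row to a line, values as JSON. send_rows: Moves the arm, as the interface text tells. Its arguments: {"type":"object","properties":{"commands":{"type":"array"},"squeeze":{"type":"number"}},"required":["commands"]}

```bash
ls; mkdir -p pics
cat > h.py <<'E'
import numpy as np, cv2
from scipy.spatial.transform import Rotation as R
from bench import state, read_camera, finish_job, tcp_to_tips
def rot(q): return R.from_quat([q[1],q[2],q[3],q[0]]).as_matrix()
def cam(name):
    s=state(); c=read_camera(name)
    if name=="wrist":
        T=np.eye(4);T[:3,:3]=rot(s["tcp_rot"]);T[:3,3]=s["eef_pos"];T=T@np.array(c["tool_from_camera"])
    else:
        T=np.eye(4);T[:3,:3]=rot(c["orientation"]);T[:3,3]=c["position"]
    c["T"]=T; return c
def cloud(c):
    z=c["z_map"];v,u=np.mgrid[:z.shape[0],:z.shape[1]];K=np.array(c["mtx"])
    p=np.stack([(u-K[0,2])/K[0,0]*z,(v-K[1,2])/K[1,1]*z,z],-1)
    return p@c["T"][:3,:3].T+c["T"][:3,3]
def pix(c,u,v,h=0.):
    K=np.array(c["mtx"]);d=c["T"][:3,:3]@np.array([(u-K[0,2])/K[0,0],(v-K[1,2])/K[1,1],1]);o=c["T"][:3,3]
    return o+d*(h-o[2])/d[2]
def save(c,n,crop=None,s=1.4):
    im=c["color"][...,::-1]
    if crop: x0,y0,x1,y1=crop; im=im[y0:y1,x0:x1]
    cv2.imwrite("pics/"+n,cv2.resize(im,None,fx=s,fy=s,interpolation=cv2.INTER_CUBIC))
E
python3 - <<'E'
from h import *
c=cam("top"); save(c,"top0.png"); np.savez("top0.npz",z=c["z_map"],mtx=c["mtx"],T=c["T"],color=c["color"])
print(c["T"],c["mtx"]); s=state(); print(s,tcp_to_tips, rot(s["tcp_rot"]))
E
```

```text
pics
[[ 0.00907776 -0.98625834  0.16496087  0.38668326]
 [-0.99985822 -0.0066128   0.0154858   0.02748595]
 [-0.01418215 -0.16507806 -0.98617853  1.18930798]
 [ 0.          0.          0.          1.        ]] [[430.20842229   0.         287.95388183]
 [  0.         430.20842229 210.62337322]
 [  0.           0.           1.        ]]
{'t': 0.05, 'joint_pos': array([ 1.17128886e+00,  9.18727367e-02,  1.23185014e+00, -4.17488509e-05,
        1.81982542e+00, -5.66830511e-02]), 'qvel': array([-9.90082105e-05, -6.53644605e-04, -4.23029746e-04, -1.89594486e-03,
       -1.42060435e-03, -1.46560947e-03]), 'joint_efforts': array([ 3.32350144e-03, -4.48209608e+01, -4.07901013e+01,  7.00995256e-02,
        2.90347065e-02, -9.95297455e-05]), 'eef_pos': array([0.20159235, 0.56484344, 0.24051874]), 'tcp_rot': array([ 5.34342716e-04,  8.17360650e-01,  5.76125517e-01, -8.19159896e-04]), 'contact_force': array([-0.31869656, -0.08032995, -0.10060304]), 'ft_torque': array([ 0.04741753, -0.01093925,  0.01130704]), 'opening': 0.9974019231647367} 0.019 [[ 3.36157436e-01  9.41805529e-01 -7.23401185e-04]
 [ 9.41803778e-01 -3.36158207e-01 -1.81737926e-03]
 [-1.95479508e-03 -7.03764175e-05 -9.99998087e-01]]
```

View pics/top0.png

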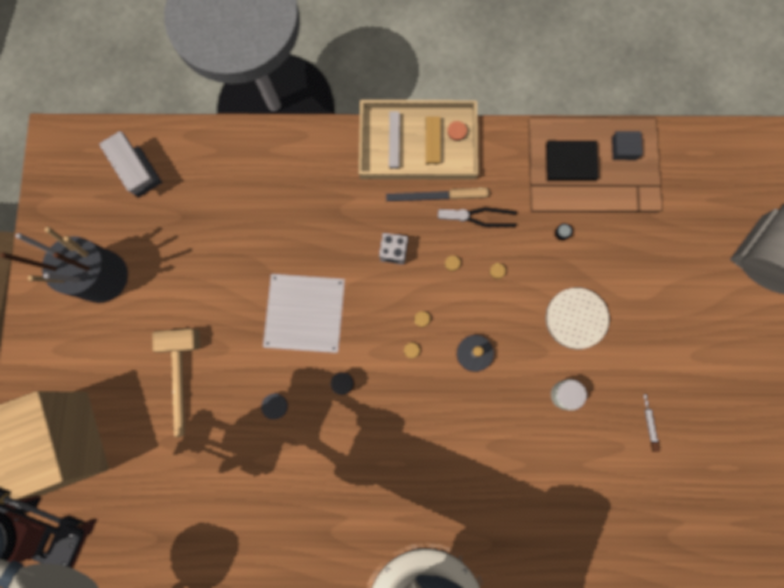

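```bash
cat >> h.py <<'E'
def comps(c,h0=0.006,amin=25,roi=(0.2,0.85,-0.6,0.6)):
    P=cloud(c);m=((P[...,2]>h0)&(c["z_map"]>0)&(P[...,0]>roi[0])&(P[...,0]<roi[1])&(P[...,1]>roi[2])&(P[...,1]<roi[3])).astype(np.uint8)
    n,l,st,ce=cv2.connectedComponentsWithStats(m)
    for i in range(1,n):
        if st[i,4]<amin: continue
        q=P[l==i];zt=np.percentile(q[:,2],90);t=q[q[:,2]>zt-0.006]
        (cx,cy),r=cv2.minEnclosingCircle(t[:,:2].astype(np.float32))
        print("px",ce[i].round(0),"n",st[i,4],"top z %.3f"%zt,"mid",((t.min(0)+t.max(0))/2)[:2].round(3),"mean",t.mean(0)[:2].round(3),"circ",np.round([cx,cy,r],3))
E
python3 - <<'E'
from h import *
d=np.load("top0.npz");c=dict(z_map=d["z"],mtx=d["mtx"],T=d["T"],color=d["color"])
P=cloud(c); comps(c)
print("bench z",np.median(P[200:260,20:180,2]), [P[int(v/1.4),int(u/1.4)].round(4) for u,v in [(200,500),(350,300),(650,300),(305,314)]])
for u,v in [(271,275),(344,279),(338,351),(264,347)]: print(pix(c,u/1.4,v/1.4).round(4))
im=c["color"][185:260,180:255,::-1]; cv2.imwrite("pics/plate.png",cv2.resize(im,None,fx=8,fy=8,interpolation=cv2.INTER_CUBIC))
E
```

```text
px [ 98. 125.] n 523 top z 0.073 mid [0.813 0.574] mean [0.814 0.579] circ [0.814 0.585 0.038]
px [297. 124.] n 452 top z 0.031 mid [0.839 0.02 ] mean [0.832 0.026] circ [0.839 0.02  0.12 ]
px [424. 134.] n 3070 top z 0.038 mid [ 0.834 -0.289] mean [ 0.833 -0.289] circ [ 0.833 -0.289  0.051]
px [333. 138.] n 215 top z 0.020 mid [ 0.795 -0.085] mean [ 0.795 -0.084] circ [ 0.795 -0.085  0.039]
px [307. 139.] n 47 top z 0.011 mid [ 0.791 -0.007] mean [ 0.792 -0.008] circ [ 0.797 -0.007  0.026]
px [284. 140.] n 46 top z 0.010 mid [0.788 0.056] mean [0.788 0.058] circ [0.788 0.056 0.029]
px [339. 154.] n 349 top z 0.014 mid [ 0.747 -0.102] mean [ 0.748 -0.094] circ [ 0.754 -0.101  0.078]
px [402. 165.] n 118 top z 0.026 mid [ 0.714 -0.271] mean [ 0.714 -0.271] circ [ 0.714 -0.272  0.015]
px [280. 177.] n 358 top z 0.050 mid [0.674 0.068] mean [0.674 0.068] circ [0.673 0.068 0.032]
px [538. 184.] n 236 top z 0.135 mid [ 0.64  -0.594] mean [ 0.637 -0.596] circ [ 0.64  -0.599  0.014]
px [322. 187.] n 85 top z 0.014 mid [ 0.65 -0.05] mean [ 0.65 -0.05] circ [ 0.65  -0.049  0.014]
px [355. 193
[... 737 characters left out ...]
 -0.267] circ [ 0.393 -0.267  0.027]
px [195. 290.] n 280 top z 0.023 mid [0.365 0.293] mean [0.366 0.294] circ [0.365 0.294 0.025]
px [465. 308.] n 129 top z 0.014 mid [ 0.327 -0.429] mean [ 0.322 -0.429] circ [ 0.327 -0.431  0.04 ]
px [ 23. 373.] n 1168 top z 0.401 mid [0.218 0.537] mean [0.216 0.534] circ [0.218 0.538 0.021]
px [ 17. 408.] n 503 top z 0.556 mid [0.207 0.424] mean [0.205 0.425] circ [0.207 0.424 0.019]
bench z 0.0005738385340486873 [array([ 0.1874,  0.4318, -0.0009]), array([ 5.753e-01,  1.525e-01, -2.000e-04]), array([ 0.5789, -0.4429,  0.0027]), array([ 0.5467,  0.2445, -0.002 ])]
[0.6245 0.3134 0.    ]
[0.6172 0.1656 0.    ]
[0.4724 0.1738 0.    ]
[0.4791 0.3207 0.    ]
```

View pics/plate.png

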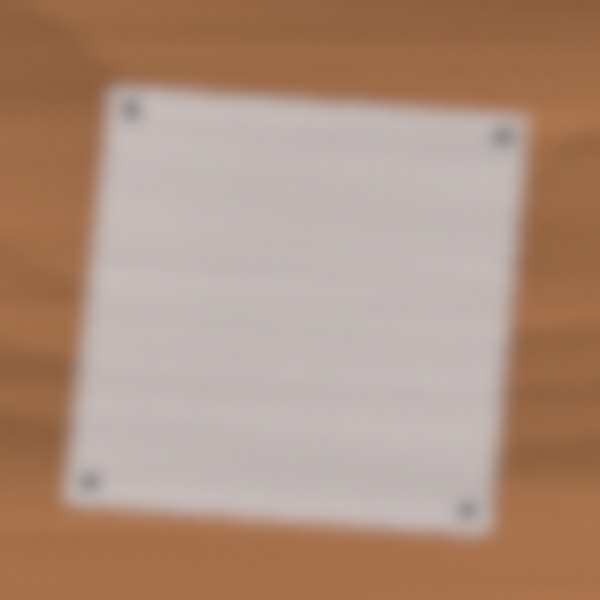

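Picture 1: four blanks at (453,263), (498,270), (422,318), (412,350); disc (578,318), stand (475,352), block (394,247), pot (570,395), jar (342,383), tin (274,406). Picture 2: the plate corners at crop (107,88), (530,113), (492,535), (63,503) give a plate centre of about (0.548, 0.243) and yaw of about -0.05.

>>> send_rows([
  {"offset": [-3,3.3,0],"roll": 0.12,"claw": 0},
  {"offset": [-6,6.5,0],"roll": 0.24,"claw": 0},
  {"offset": [-8.5,9,0],"roll": 0.36,"claw": 0},
  {"offset": [-11,12,0],"roll": 0.48,"claw": 0},
  {"offset": [-14,15,0],"roll": 0.6,"claw": 0},
], squeeze=20)

```text
t: 0.47
eef_pos: [0.2958, 0.3817, 0.2399]
tcp_rot: [0.001, 0.952, 0.306, -0.001]
contact_force: [0.2, -0.2, -0.2]
opening: 0.998
```

```bash
cat >> h.py <<'E'
def go(*tgt,yaw=0.0):
    s=state();r=rot(s["tcp_rot"]);h=np.arctan2(r[1,0],r[0,0])
    print("t %.2f"%s["t"],"at",s["eef_pos"].round(4),"yaw %.3f"%h,"open %.1f mm"%(s["opening"]*88),"F",np.round(s["contact_force"],1),"roll needed %.3f"%(h-yaw))
    for t in tgt: print(t,"-> cm",(r.T@(np.array(t)-s["eef_pos"])*100).round(2))
E
python3 -c "
from h import *
go((0.410,0.162,0.2),(0.41,0.162,0.03))"
```

```text
t 0.47 at [0.2958 0.3817 0.2399] yaw 0.623 open 87.8 mm F [ 0.2 -0.2 -0.2] roll needed 0.623
(0.41, 0.162, 0.2) -> cm [-3.53 24.5   4.03]
(0.41, 0.162, 0.03) -> cm [-3.48 24.48 21.03]
```

>>> send_rows([
  {"offset": [-0.6,4,0.5],"roll": 0.124,"claw": 0},
  {"offset": [-1.2,8,1],"roll": 0.248,"claw": 0},
  {"offset": [-1.8,12,2],"roll": 0.372,"claw": 0},
  {"offset": [-2.3,16,3],"roll": 0.496,"claw": 0},
  {"offset": [-2.9,20,4],"roll": 0.623,"claw": 0},
])

```text
t: 0.88
eef_pos: [0.3891, 0.2004, 0.1994]
tcp_rot: [0.001, 1.0, -0.001, -0.001]
contact_force: [1.5, -0.3, 0.4]
opening: 0.997
```

```bash
python3 -c "
from h import *
go((0.410,0.162,0.1),(0.41,0.162,0.03))
c=cam('top');comps(c,roi=(0.3,0.7,-0.4,0.4))"
```

```text
t 0.88 at [0.3891 0.2004 0.1994] yaw -0.003 open 87.7 mm F [ 1.5 -0.3  0.4] roll needed -0.003
(0.41, 0.162, 0.1) -> cm [2.11 3.81 9.95]
(0.41, 0.162, 0.03) -> cm [ 2.12  3.79 16.95]
px [280. 177.] n 360 top z 0.051 mid [0.673 0.068] mean [0.674 0.068] circ [0.673 0.068 0.032]
px [322. 187.] n 86 top z 0.014 mid [ 0.65 -0.05] mean [ 0.651 -0.05 ] circ [ 0.651 -0.05   0.015]
px [355. 193.] n 90 top z 0.015 mid [ 0.635 -0.14 ] mean [ 0.635 -0.14 ] circ [ 0.635 -0.14   0.015]
px [412. 227.] n 1510 top z 0.019 mid [ 0.54  -0.293] mean [ 0.54  -0.294] circ [ 0.541 -0.294  0.06 ]
px [301. 227.] n 89 top z 0.015 mid [0.538 0.011] mean [0.537 0.011] circ [0.538 0.011 0.015]
px [187. 288.] n 7410 top z 0.572 mid [0.39  0.201] mean [0.389 0.2  ] circ [0.389 0.201 0.064]
px [338. 252.] n 549 top z 0.024 mid [ 0.471 -0.092] mean [ 0.47  -0.092] circ [ 0.47  -0.092  0.035]
px [293. 250.] n 95 top z 0.015 mid [0.475 0.031] mean [0.475 0.031] circ [0.475 0.031 0.015]
px [244. 273.] n 224 top z 0.044 mid [0.411 0.163] mean [0.41  0.163] circ [0.41  0.162 0.022]
px [405. 281.] n 426 top z 0.054 mid [ 0.392 -0.266] mean [ 0.392 -0.267] circ [ 0.392 -0.266  0.027]
```

>>> send_rows([
  {"offset": [2.1,3.8,2],"roll": 0,"claw": 0},
  {"offset": [2.1,3.8,6],"roll": 0,"claw": 0},
  {"offset": [2.1,3.8,10],"roll": 0,"claw": 0},
  {"offset": [2.1,3.8,14],"roll": 0,"claw": 0},
  {"offset": [2.1,3.8,17],"roll": 0,"claw": 0},
])

```text
t: 1.35
eef_pos: [0.41, 0.1535, 0.0237]
tcp_rot: [0.005, 1.0, -0.009, -0.003]
contact_force: [0.3, 0.4, -0.0]
opening: 1.001
```

>>> send_rows([
  {"offset": [0,0,0],"roll": 0,"claw": 0},
  {"offset": [0,0,0],"roll": 0,"claw": 255},
  {"offset": [0,0,0],"roll": 0,"claw": 255},
  {"offset": [0,0,0],"roll": 0,"claw": 255},
  {"offset": [0,0,0],"roll": 0,"claw": 255},
], squeeze=20)

```text
t: 1.77
eef_pos: [0.4103, 0.1537, 0.0243]
tcp_rot: [0.005, 1.0, -0.009, -0.002]
contact_force: [0.5, -0.1, 0.4]
opening: 0.735
```

>>> send_rows([
  {"offset": [0,0,0],"roll": 0,"claw": 255},
  {"offset": [0,0,0],"roll": 0,"claw": 255},
  {"offset": [0,0,0],"roll": 0,"claw": 255},
  {"offset": [0,0,-1],"roll": 0,"claw": 255},
  {"offset": [0,0,-2],"roll": 0,"claw": 255},
])

```text
t: 2.18
eef_pos: [0.4098, 0.1538, 0.0445]
tcp_rot: [0.005, 1.0, -0.009, -0.003]
contact_force: [-0.6, -0.2, -0.3]
opening: 0.494
```

```bash
python3 -c "
from h import *
go((0.5535,0.354,0.05),(0.5535,0.354,0.032))"
```

```text
t 2.18 at [0.4098 0.1538 0.0445] yaw -0.018 open 43.5 mm F [-0.6 -0.2 -0.3] roll needed -0.018
(0.5535, 0.354, 0.05) -> cm [ 14.   -20.27  -0.84]
(0.5535, 0.354, 0.032) -> cm [ 14.02 -20.29   0.96]
```

>>> send_rows([
  {"offset": [0,0,1],"roll": 0,"claw": 255},
  {"offset": [0,0,1.9],"roll": 0,"claw": 255},
  {"offset": [0,0,1.9],"roll": 0,"claw": 255},
  {"offset": [0,0,1.9],"roll": 0,"claw": 100},
  {"offset": [0,0,1.9],"roll": 0,"claw": 100},
])

```text
t: 2.6
eef_pos: [0.4092, 0.1534, 0.0248]
tcp_rot: [0.005, 1.0, -0.009, -0.004]
contact_force: [0.7, 0.4, -0.3]
opening: 0.594
```

>>> send_rows([
  {"offset": [0,0,0],"roll": 0,"claw": 100},
  {"offset": [0,-0.8,-0.4],"roll": -0.01,"claw": 100},
  {"offset": [0,-0.8,-0.4],"roll": -0.01,"claw": 100},
  {"offset": [0,-0.8,-0.4],"roll": -0.01,"claw": 255},
  {"offset": [0,-0.8,-0.4],"roll": -0.01,"claw": 255},
])

```text
t: 3.02
eef_pos: [0.4094, 0.1617, 0.0289]
tcp_rot: [0.005, 1.0, -0.004, -0.004]
contact_force: [-0.1, 0.0, 3.3]
opening: 0.498
```

>>> send_rows([
  {"offset": [0,0,0],"roll": 0,"claw": 255},
  {"offset": [0,0,0],"roll": 0,"claw": 255},
  {"offset": [0,0,0],"roll": 0,"claw": 255},
  {"offset": [0,0,0],"roll": 0,"claw": 255},
  {"offset": [0,0,-0.5],"roll": 0,"claw": 255},
])

```text
t: 3.43
eef_pos: [0.4087, 0.1614, 0.0329]
tcp_rot: [0.005, 1.0, -0.004, -0.005]
contact_force: [-0.1, -0.2, 0.3]
opening: 0.497
```

>>> send_rows([
  {"offset": [0,0,-0.5],"roll": 0,"claw": 255},
  {"offset": [0,0,-1.5],"roll": 0,"claw": 255},
  {"offset": [0,0,-2],"roll": 0,"claw": 255},
  {"offset": [0,0,-2],"roll": 0,"claw": 255},
  {"offset": [0,0,-2],"roll": 0,"claw": 255},
])

```text
t: 3.85
eef_pos: [0.4094, 0.1618, 0.0537]
tcp_rot: [0.005, 1.0, -0.004, -0.004]
contact_force: [0.0, -0.1, -0.3]
opening: 0.494
```

```bash
python3 -c "
from h import *
c=cam('top');comps(c,roi=(0.38,0.45,0.13,0.2))
c=cam('wrist');save(c,'w1.png',s=1)
go((0.5535,0.354,0.05),(0.5535,0.354,0.032))"
```

```text
px [217. 267.] n 1489 top z 0.427 mid [0.414 0.165] mean [0.412 0.164] circ [0.415 0.166 0.045]
t 3.95 at [0.4089 0.1616 0.0528] yaw -0.007 open 43.3 mm F [-1.2 -0.1 -1. ] roll needed -0.007
(0.5535, 0.354, 0.05) -> cm [ 14.32 -19.35  -0.07]
(0.5535, 0.354, 0.032) -> cm [ 14.34 -19.36   1.73]
```

View pics/w1.png

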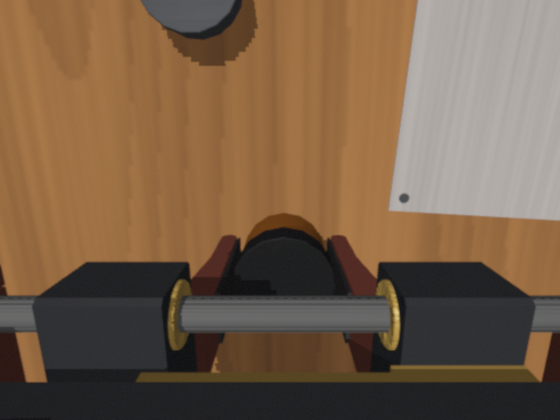

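>>> send_rows([
  {"offset": [1.5,-2,0.5],"roll": 0,"claw": 255},
  {"offset": [4,-5.5,1],"roll": 0,"claw": 255},
  {"offset": [7,-9.5,1],"roll": 0,"claw": 255},
  {"offset": [9.7,-13,1],"roll": 0,"claw": 255},
  {"offset": [11.5,-15.5,1],"roll": 0,"claw": 255},
])

```text
t: 4.37
eef_pos: [0.5246, 0.3157, 0.0389]
tcp_rot: [0.006, 1.0, -0.004, -0.005]
contact_force: [-0.2, 0.5, 0.7]
opening: 0.498
```

```bash
python3 -c "
from h import *
read_camera('top')
go((0.5535,0.354,0.042),(0.5535,0.354,0.030))"
```

```text
t 4.42 at [0.5273 0.3208 0.0353] yaw -0.006 open 43.6 mm F [-1.6 -0.  -1.9] roll needed -0.006
(0.5535, 0.354, 0.042) -> cm [ 2.59 -3.33 -0.74]
(0.5535, 0.354, 0.03) -> cm [ 2.61 -3.34  0.46]
```

>>> send_rows([
  {"offset": [1.3,-1.6,-0.6],"roll": 0,"claw": 255},
  {"offset": [2.6,-3.3,-0.6],"roll": 0,"claw": 255},
  {"offset": [2.6,-3.3,-0.4],"roll": 0,"claw": 255},
  {"offset": [2.6,-3.3,-0.2],"roll": 0,"claw": 255},
  {"offset": [2.6,-3.3,-0.1],"roll": 0,"claw": 255},
])

```text
t: 4.83
eef_pos: [0.5528, 0.3529, 0.0346]
tcp_rot: [0.005, 1.0, -0.003, -0.007]
contact_force: [0.6, 0.0, -1.0]
opening: 0.497
```

```bash
python3 -c "
from h import *
read_camera('top')
go((0.5535,0.354,0.042),(0.5535,0.354,0.030))"
```

```text
t 4.88 at [0.5527 0.3526 0.0348] yaw -0.006 open 43.3 mm F [-0.8  0.7 -0.9] roll needed -0.006
(0.5535, 0.354, 0.042) -> cm [ 0.07 -0.13 -0.72]
(0.5535, 0.354, 0.03) -> cm [ 0.09 -0.14  0.48]
```

>>> send_rows([
  {"offset": [0,-0.1,0.3],"roll": 0,"claw": 255},
  {"offset": [0,-0.1,0.55],"roll": 0,"claw": 255},
  {"offset": [0,-0.1,0.6],"roll": 0,"claw": 255},
  {"offset": [0,-0.1,0.6],"roll": 0,"claw": 60},
  {"offset": [0,-0.1,0.6],"roll": 0,"claw": 60},
])

```text
t: 5.3
eef_pos: [0.5527, 0.3534, 0.0292]
tcp_rot: [0.005, 1.0, -0.003, -0.007]
contact_force: [-0.3, 0.0, -0.2]
opening: 0.608
```

>>> send_rows([
  {"offset": [0,0,0],"roll": 0,"claw": 60},
  {"offset": [0,0,0],"roll": 0,"claw": 0},
  {"offset": [0,0,-2],"roll": 0,"claw": 0},
  {"offset": [0,0,-5.5],"roll": 0,"claw": 0},
  {"offset": [0,0,-9],"roll": 0,"claw": 0},
])

```text
t: 5.72
eef_pos: [0.5529, 0.3538, 0.1182]
tcp_rot: [0.006, 1.0, -0.003, -0.008]
contact_force: [0.3, 0.3, -0.1]
opening: 0.98
```

>>> send_rows([
  {"offset": [0,4,-1],"roll": 0,"claw": 0},
  {"offset": [-0.5,8,-1],"roll": 0,"claw": 0},
  {"offset": [-1.5,12,-1],"roll": 0,"claw": 0},
  {"offset": [-2.5,16,-1],"roll": 0,"claw": 0},
  {"offset": [-3.5,20,-1],"roll": 0,"claw": 0},
])

```text
t: 6.13
eef_pos: [0.5162, 0.1526, 0.1314]
tcp_rot: [0.006, 1.0, -0.003, -0.008]
contact_force: [1.1, -1.3, 0.9]
opening: 1.002
```

>>> send_rows([
  {"offset": [-1.5,4,0],"roll": 0,"claw": 0},
  {"offset": [-2.5,8,0],"roll": 0,"claw": 0},
  {"offset": [-3.5,12,0],"roll": 0,"claw": 0},
  {"offset": [-4.5,16,0],"roll": 0,"claw": 0},
  {"offset": [-5.5,20,0],"roll": 0,"claw": 0},
])

```text
t: 6.55
eef_pos: [0.4595, -0.0477, 0.1351]
tcp_rot: [0.006, 1.0, -0.003, -0.007]
contact_force: [0.0, 0.3, 0.5]
opening: 1.0
```

```bash
python3 -c "
from h import *
c=cam('top');comps(c,roi=(0.3,0.7,-0.4,0.45))
c=cam('top')
go((0.392,-0.267,0.1),(0.392,-0.267,0.035))"
```

```text
px [280. 177.] n 358 top z 0.050 mid [0.673 0.068] mean [0.674 0.068] circ [0.673 0.068 0.032]
px [322. 188.] n 86 top z 0.014 mid [ 0.65 -0.05] mean [ 0.65 -0.05] circ [ 0.651 -0.05   0.015]
px [355. 193.] n 93 top z 0.015 mid [ 0.635 -0.14 ] mean [ 0.635 -0.14 ] circ [ 0.635 -0.14   0.015]
px [331. 264.] n 7485 top z 0.507 mid [ 0.463 -0.043] mean [ 0.463 -0.044] circ [ 0.465 -0.044  0.064]
px [412. 227.] n 1511 top z 0.018 mid [ 0.541 -0.293] mean [ 0.541 -0.293] circ [ 0.542 -0.294  0.06 ]
px [176. 220.] n 244 top z 0.044 mid [0.552 0.352] mean [0.552 0.352] circ [0.552 0.353 0.022]
px [139. 244.] n 26 top z 0.036 mid [0.486 0.449] mean [0.484 0.449] circ [0.486 0.449 0.011]
px [405. 282.] n 426 top z 0.054 mid [ 0.391 -0.267] mean [ 0.392 -0.267] circ [ 0.392 -0.267  0.027]
px [195. 290.] n 281 top z 0.023 mid [0.365 0.294] mean [0.366 0.293] circ [0.366 0.294 0.025]
t 6.65 at [ 0.4592 -0.0511  0.1353] yaw -0.013 open 88.0 mm F [ 0.3  0.7 -0. ] roll needed -0.013
(0.392, -0.267, 0.1) -> cm [-6.38 21.62  3.95]
(0.392, -0.267, 0.035) -> cm [-6.29 21.52 10.44]
```

>>> send_rows([
  {"offset": [-1.3,4,0.5],"roll": -0.013,"claw": 0},
  {"offset": [-2.6,8,1],"roll": -0.013,"claw": 0},
  {"offset": [-3.9,12,2],"roll": -0.013,"claw": 0},
  {"offset": [-5.2,16,3],"roll": -0.013,"claw": 0},
  {"offset": [-6.3,20,4],"roll": -0.013,"claw": 0},
])

```text
t: 7.07
eef_pos: [0.3957, -0.242, 0.1017]
tcp_rot: [0.007, 1.0, 0.001, -0.007]
contact_force: [1.1, -0.2, -0.3]
opening: 1.0
```

```bash
python3 -c "
from h import *
c=cam('top')
go((0.392,-0.267,0.035))"
```

```text
t 7.12 at [ 0.3926 -0.2479  0.0994] yaw -0.005 open 87.7 mm F [-4.2 -2.7 -1. ] roll needed -0.005
(0.392, -0.267, 0.035) -> cm [0.07 1.8  6.48]
```

>>> send_rows([
  {"offset": [0,1.5,0.5],"roll": 0,"claw": 0},
  {"offset": [0,1.8,3],"roll": 0,"claw": 0},
  {"offset": [0,1.8,6],"roll": 0,"claw": 0},
  {"offset": [0,1.8,6.4],"roll": 0,"claw": 255},
  {"offset": [0,1.8,6.4],"roll": 0,"claw": 255},
], squeeze=25)

```text
t: 7.53
eef_pos: [0.3905, -0.2654, 0.0337]
tcp_rot: [0.007, 1.0, -0.002, -0.011]
contact_force: [0.1, -0.2, -0.2]
opening: 0.886
```

>>> send_rows([
  {"offset": [0,0,0],"roll": 0,"claw": 255},
  {"offset": [0,0,0],"roll": 0,"claw": 255},
  {"offset": [0,0,0],"roll": 0,"claw": 255},
  {"offset": [0,0,0],"roll": 0,"claw": 255},
  {"offset": [0,0,0],"roll": 0,"claw": 255},
])

```text
t: 7.95
eef_pos: [0.3916, -0.2657, 0.0355]
tcp_rot: [0.008, 1.0, -0.002, -0.01]
contact_force: [1.2, 2.1, 5.5]
opening: 0.638
```

>>> send_rows([
  {"offset": [0,0,0],"roll": 0,"claw": 255},
  {"offset": [0,0,0],"roll": 0,"claw": 255},
  {"offset": [0,0,0],"roll": 0,"claw": 255},
  {"offset": [0,0,-1],"roll": 0,"claw": 255},
  {"offset": [0,0,-2],"roll": 0,"claw": 255},
])

```text
t: 8.37
eef_pos: [0.3913, -0.2649, 0.0552]
tcp_rot: [0.007, 1.0, -0.002, -0.011]
contact_force: [0.3, -0.1, -2.6]
opening: 0.633
```

```bash
python3 -c "
from h import *
c=cam('wrist');P=cloud(c);print(P[...,2].max());save(c,'w2.png',s=0.8)
go((0.392,-0.267,0.11),(0.57,0.05,0.11),(0.665,0.237,0.11))"
```

```text
0.19915895939359188
t 8.42 at [ 0.3926 -0.2659  0.0583] yaw -0.004 open 55.9 mm F [ 0.3 -1.3 -0.1] roll needed -0.004
(0.392, -0.267, 0.11) -> cm [-0.15  0.2  -5.16]
(0.57, 0.05, 0.11) -> cm [ 17.52 -31.56  -6.03]
(0.665, 0.237, 0.11) -> cm [ 26.95 -50.29  -6.52]
```

View pics/w2.png

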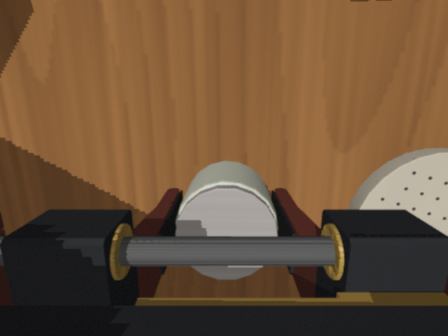

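>>> send_rows([
  {"offset": [-1,-2,-0.2],"roll": 0,"claw": 255},
  {"offset": [-2,-5.5,-0.2],"roll": 0,"claw": 255},
  {"offset": [-2.3,-9.5,-0.3],"roll": 0,"claw": 255},
  {"offset": [-2.3,-13.5,-0.4],"roll": 0,"claw": 255},
  {"offset": [-2.3,-17.5,-0.5],"roll": 0,"claw": 255},
])

```text
t: 8.83
eef_pos: [0.37, -0.0896, 0.0615]
tcp_rot: [0.009, 1.0, -0.003, -0.008]
contact_force: [0.4, 0.5, -2.5]
opening: 0.634
```

>>> send_rows([
  {"offset": [0,-3.5,0],"roll": 0,"claw": 255},
  {"offset": [0.5,-7,-0.2],"roll": 0,"claw": 255},
  {"offset": [2.5,-10,-0.3],"roll": 0,"claw": 255},
  {"offset": [5,-12.5,-0.4],"roll": 0,"claw": 255},
  {"offset": [7.5,-15,-0.5],"roll": 0,"claw": 255},
])

```text
t: 9.25
eef_pos: [0.4469, 0.062, 0.0637]
tcp_rot: [0.009, 1.0, -0.002, -0.007]
contact_force: [-0.1, -0.4, -0.7]
opening: 0.637
```

```bash
python3 -c "
from h import *
c=cam('top');
go((0.665,0.237,0.055))"
```

```text
t 9.30 at [0.4501 0.0655 0.0625] yaw -0.003 open 55.7 mm F [-1.5  3.1 -0.9] roll needed -0.003
(0.665, 0.237, 0.055) -> cm [ 21.44 -17.23   0.22]
```

>>> send_rows([
  {"offset": [3,-2.5,0],"roll": 0,"claw": 255},
  {"offset": [6,-5,0],"roll": 0,"claw": 255},
  {"offset": [9,-8,0],"roll": 0,"claw": 255},
  {"offset": [12,-11,0],"roll": 0,"claw": 255},
  {"offset": [14,-13,0],"roll": 0,"claw": 255},
])

```text
t: 9.72
eef_pos: [0.5924, 0.1973, 0.0588]
tcp_rot: [0.007, 1.0, -0.001, -0.006]
contact_force: [0.0, -0.8, -1.0]
opening: 0.632
```

>>> send_rows([
  {"offset": [3,-1.7,0],"roll": 0,"claw": 255},
  {"offset": [5.5,-3,0],"roll": 0,"claw": 255},
  {"offset": [7,-4,0.1],"roll": 0,"claw": 255},
  {"offset": [7.2,-4.1,0.2],"roll": 0,"claw": 255},
  {"offset": [7.2,-4.1,0.3],"roll": 0,"claw": 255},
])

```text
t: 10.13
eef_pos: [0.6647, 0.2382, 0.0537]
tcp_rot: [0.007, 1.0, -0.001, -0.007]
contact_force: [-0.2, 0.3, -2.4]
opening: 0.637
```

```bash
python3 -c "
from h import *
c=cam('top');
go((0.665,0.237,0.036))"
```

```text
t 10.18 at [0.664  0.2377 0.0537] yaw -0.002 open 55.8 mm F [ 0.2  0.4 -2.3] roll needed -0.002
(0.665, 0.237, 0.036) -> cm [0.13 0.04 1.77]
```

>>> send_rows([
  {"offset": [0.1,0,0.8],"roll": 0,"claw": 255},
  {"offset": [0.1,0,1.5],"roll": 0,"claw": 255},
  {"offset": [0.1,0,1.75],"roll": 0,"claw": 255},
  {"offset": [0.1,0,1.8],"roll": 0,"claw": 255},
  {"offset": [0.1,0,1.8],"roll": 0,"claw": 0},
])

```text
t: 10.6
eef_pos: [0.6643, 0.237, 0.0357]
tcp_rot: [0.007, 1.0, -0.001, -0.007]
contact_force: [0.7, -0.9, 0.4]
opening: 0.678
```

>>> send_rows([
  {"offset": [0,0,0],"roll": 0,"claw": 0},
  {"offset": [0,0,0],"roll": 0,"claw": 0},
  {"offset": [0,0,-2],"roll": 0,"claw": 0},
  {"offset": [0,0,-5.5],"roll": 0,"claw": 0},
  {"offset": [0,0,-9],"roll": 0,"claw": 0},
])

```text
t: 11.02
eef_pos: [0.6645, 0.238, 0.1247]
tcp_rot: [0.008, 1.0, -0.001, -0.009]
contact_force: [1.6, 0.9, 0.5]
opening: 0.994
```

>>> send_rows([
  {"offset": [0,3,-1],"roll": 0,"claw": 110},
  {"offset": [-0.5,7,-1],"roll": 0,"claw": 110},
  {"offset": [-1,11,-1],"roll": 0,"claw": 110},
  {"offset": [-1,15,-1],"roll": 0,"claw": 110},
  {"offset": [-1,19,-1],"roll": 0,"claw": 110},
])

```text
t: 11.43
eef_pos: [0.6539, 0.0468, 0.1386]
tcp_rot: [0.008, 1.0, -0.001, -0.008]
contact_force: [1.1, 0.0, 0.9]
opening: 0.659
```

```bash
python3 -c "
from h import *
c=cam('top');comps(c,roi=(0.3,0.7,-0.4,0.45));c=cam('top')
go((0.65,-0.05,0.1),(0.65,-0.05,0.023))"
```

```text
px [283. 219.] n 15374 top z 0.522 mid [0.484 0.052] mean [0.344 0.043] circ [0.484 0.044 0.188]
px [220. 181.] n 385 top z 0.054 mid [0.662 0.233] mean [0.663 0.234] circ [0.663 0.234 0.028]
px [355. 193.] n 91 top z 0.014 mid [ 0.635 -0.141] mean [ 0.635 -0.14 ] circ [ 0.635 -0.14   0.015]
px [412. 227.] n 1513 top z 0.019 mid [ 0.54  -0.293] mean [ 0.541 -0.294] circ [ 0.541 -0.293  0.061]
px [176. 220.] n 248 top z 0.045 mid [0.552 0.352] mean [0.552 0.352] circ [0.552 0.352 0.022]
px [338. 252.] n 558 top z 0.024 mid [ 0.471 -0.092] mean [ 0.471 -0.092] circ [ 0.47  -0.093  0.036]
px [195. 290.] n 280 top z 0.023 mid [0.365 0.294] mean [0.366 0.294] circ [0.365 0.294 0.025]
t 11.53 at [0.6543 0.0422 0.1387] yaw -0.009 open 51.4 mm F [ 0.5  0.8 -0.5] roll needed -0.009
(0.65, -0.05, 0.1) -> cm [-0.28  9.15  4.04]
(0.65, -0.05, 0.023) -> cm [-0.16  9.01 11.74]
```

>>> send_rows([
  {"offset": [0,4,0],"roll": -0.009,"claw": 110},
  {"offset": [-0.2,8,2],"roll": -0.009,"claw": 110},
  {"offset": [-0.2,9,5.5],"roll": -0.009,"claw": 110},
  {"offset": [-0.2,9,9],"roll": -0.009,"claw": 110},
  {"offset": [-0.2,9,9.5],"roll": -0.009,"claw": 110},
], squeeze=20)

```text
t: 11.95
eef_pos: [0.6462, -0.0498, 0.0378]
tcp_rot: [0.008, 1.0, -0.001, -0.014]
contact_force: [-0.8, 0.6, -2.1]
opening: 0.569
```

```bash
python3 -c "
from h import *
c=cam('wrist');save(c,'w3.png',s=0.8);c=cam('top');comps(c,roi=(0.44,0.67,-0.2,0.1))
go((0.65,-0.05,0.023))"
```

```text
px [326. 190.] n 7065 top z 0.430 mid [ 0.475 -0.023] mean [ 0.471 -0.022] circ [ 0.48  -0.023  0.062]
px [280. 182.] n 174 top z 0.050 mid [0.659 0.069] mean [0.66  0.069] circ [0.661 0.069 0.024]
t 12.05 at [ 0.6485 -0.0486  0.0432] yaw 0.000 open 50.0 mm F [-0.1  0.6 -0. ] roll needed 0.000
(0.65, -0.05, 0.023) -> cm [0.19 0.11 2.02]
```

View pics/w3.png

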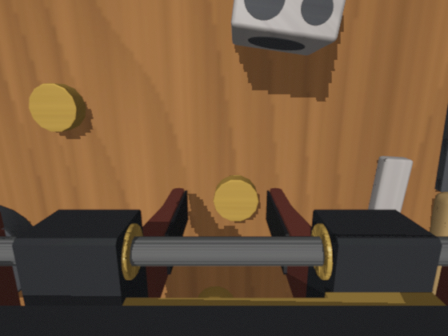

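Picture 5 (picture count 5): the blank at (237,200) lies between the fingers. I'll lower, grip and lift.

>>> send_rows([
  {"offset": [0.2,0.1,1],"roll": 0,"claw": 110},
  {"offset": [0.2,0.1,2],"roll": 0,"claw": 110},
  {"offset": [0.2,0.1,2],"roll": 0,"claw": 255},
  {"offset": [0.2,0.1,2],"roll": 0,"claw": 255},
  {"offset": [0.2,0.1,2],"roll": 0,"claw": 255},
])

```text
t: 12.47
eef_pos: [0.6506, -0.0495, 0.0241]
tcp_rot: [0.009, 1.0, 0.0, -0.01]
contact_force: [0.2, 0.0, 0.0]
opening: 0.384
```

>>> send_rows([
  {"offset": [0,0,0],"roll": 0,"claw": 255},
  {"offset": [0,0,0],"roll": 0,"claw": 255},
  {"offset": [0,0,0],"roll": 0,"claw": 255},
  {"offset": [0,0,0],"roll": 0,"claw": 255},
  {"offset": [0,0,0],"roll": 0,"claw": 255},
])

```text
t: 12.88
eef_pos: [0.6508, -0.0495, 0.0245]
tcp_rot: [0.009, 1.0, 0.0, -0.01]
contact_force: [-0.7, -0.4, 0.5]
opening: 0.33
```

>>> send_rows([
  {"offset": [0,0,-1],"roll": 0,"claw": 255},
  {"offset": [0,0,-3],"roll": 0,"claw": 255},
  {"offset": [0,0,-4],"roll": 0,"claw": 255},
  {"offset": [0,0,-4],"roll": 0,"claw": 255},
  {"offset": [0,0,-4],"roll": 0,"claw": 255},
])

```text
t: 13.3
eef_pos: [0.6523, -0.049, 0.0658]
tcp_rot: [0.009, 1.0, 0.0, -0.009]
contact_force: [0.5, -0.3, -0.7]
opening: 0.331
```

```bash
python3 -c "
from h import *
c=cam('wrist')
go((0.57,-0.293,0.075),(0.57,-0.293,0.040))"
```

```text
t 13.35 at [ 0.6516 -0.0489  0.0645] yaw 0.001 open 29.5 mm F [-0.6 -0.  -1.4] roll needed 0.001
(0.57, -0.293, 0.075) -> cm [-8.19 24.42 -0.48]
(0.57, -0.293, 0.04) -> cm [-8.13 24.36  3.02]
```

>>> send_rows([
  {"offset": [-0.5,3.5,-0.5],"roll": 0,"claw": 255},
  {"offset": [-2,7.5,-0.5],"roll": 0,"claw": 255},
  {"offset": [-4,11.5,-0.5],"roll": 0,"claw": 255},
  {"offset": [-5.5,15.5,-0.5],"roll": 0,"claw": 255},
  {"offset": [-7,19,-0.5],"roll": 0,"claw": 255},
])

```text
t: 13.77
eef_pos: [0.581, -0.2385, 0.0725]
tcp_rot: [0.008, 1.0, 0.001, -0.011]
contact_force: [0.5, -1.1, -1.4]
opening: 0.328
```

>>> send_rows([
  {"offset": [-0.6,3,0],"roll": 0,"claw": 255},
  {"offset": [-1.1,5,0],"roll": 0,"claw": 255},
  {"offset": [-1.1,5,0],"roll": 0,"claw": 255},
  {"offset": [-1.1,5,0],"roll": 0,"claw": 255},
])

```text
t: 14.1
eef_pos: [0.5691, -0.2893, 0.0721]
tcp_rot: [0.007, 1.0, -0.001, -0.011]
contact_force: [-0.2, 0.8, -1.0]
opening: 0.331
```

```bash
python3 -c "
from h import *
c=cam('top');comps(c,h0=0.009,roi=(0.44,0.67,-0.4,0.1))
go((0.57,-0.293,0.075),(0.57,-0.293,0.0405))"
```

```text
px [445. 201.] n 7207 top z 0.445 mid [ 0.532 -0.243] mean [ 0.551 -0.261] circ [ 0.508 -0.243  0.122]
px [280. 182.] n 177 top z 0.051 mid [0.659 0.069] mean [0.66  0.069] circ [0.663 0.069 0.024]
px [355. 193.] n 80 top z 0.015 mid [ 0.635 -0.141] mean [ 0.635 -0.14 ] circ [ 0.635 -0.14   0.015]
px [300. 227.] n 85 top z 0.015 mid [0.538 0.011] mean [0.537 0.011] circ [0.538 0.011 0.015]
px [338. 251.] n 533 top z 0.024 mid [ 0.473 -0.092] mean [ 0.471 -0.092] circ [ 0.47  -0.092  0.035]
px [293. 250.] n 78 top z 0.015 mid [0.475 0.031] mean [0.476 0.031] circ [0.475 0.031 0.015]
t 14.15 at [ 0.5696 -0.2881  0.0723] yaw 0.000 open 29.5 mm F [ 0.9 -0.2  0.3] roll needed 0.000
(0.57, -0.293, 0.075) -> cm [ 0.03  0.49 -0.26]
(0.57, -0.293, 0.0405) -> cm [0.11 0.44 3.19]
```

>>> send_rows([
  {"offset": [0.1,0.45,1.5],"roll": 0,"claw": 255},
  {"offset": [0.1,0.45,2.6],"roll": 0,"claw": 255},
  {"offset": [0.1,0.45,3.1],"roll": 0,"claw": 255},
  {"offset": [0.1,0.45,3.2],"roll": 0,"claw": 255},
  {"offset": [0.1,0.45,3.2],"roll": 0,"claw": 145},
])

```text
t: 14.57
eef_pos: [0.5697, -0.2918, 0.039]
tcp_rot: [0.007, 1.0, 0.001, -0.012]
contact_force: [-0.6, 0.0, 0.2]
opening: 0.375
```

>>> send_rows([
  {"offset": [0,0,0],"roll": 0,"claw": 145},
  {"offset": [0,0,0],"roll": 0,"claw": 145},
  {"offset": [0,0,-1],"roll": 0,"claw": 145},
  {"offset": [0,0,-3],"roll": 0,"claw": 110},
  {"offset": [0,0,-5],"roll": 0,"claw": 110},
])

```text
t: 14.98
eef_pos: [0.5704, -0.2907, 0.089]
tcp_rot: [0.006, 1.0, 0.001, -0.013]
contact_force: [0.5, -0.5, 0.9]
opening: 0.539
```

>>> send_rows([
  {"offset": [1.5,-3.5,0],"roll": 0,"claw": 110},
  {"offset": [3,-7.5,0],"roll": 0,"claw": 110},
  {"offset": [5,-11.5,0],"roll": 0,"claw": 110},
  {"offset": [6.4,-14.5,0.5],"roll": 0,"claw": 110},
  {"offset": [6.4,-15.1,1.5],"roll": 0,"claw": 110},
])

```text
t: 15.4
eef_pos: [0.6367, -0.1342, 0.0725]
tcp_rot: [0.006, 1.0, 0.004, -0.011]
contact_force: [0.6, 0.5, -0.0]
opening: 0.572
```

```bash
python3 -c "
from h import *
c=cam('top');comps(c,h0=0.009,roi=(0.44,0.67,-0.4,0.1));comps(c,h0=0.024,roi=(0.44,0.67,-0.4,-0.2))
go((0.635,-0.141,0.0245))"
```

```text
px [375. 192.] n 9113 top z 0.450 mid [ 0.555 -0.109] mean [ 0.523 -0.101] circ [ 0.547 -0.113  0.131]
px [280. 182.] n 174 top z 0.051 mid [0.659 0.069] mean [0.66  0.068] circ [0.661 0.069 0.024]
px [301. 227.] n 78 top z 0.015 mid [0.538 0.011] mean [0.537 0.011] circ [0.538 0.01  0.015]
px [293. 250.] n 79 top z 0.015 mid [0.475 0.031] mean [0.475 0.031] circ [0.475 0.031 0.015]
px [412. 216.] n 90 top z 0.030 mid [ 0.568 -0.292] mean [ 0.568 -0.292] circ [ 0.568 -0.292  0.015]
t 15.45 at [ 0.6344 -0.1353  0.0688] yaw 0.007 open 50.1 mm F [-0.4 -0.  -2.9] roll needed 0.007
(0.635, -0.141, 0.0245) -> cm [0.18 0.52 4.43]
```

>>> send_rows([
  {"offset": [0.15,0.5,2],"roll": 0,"claw": 110},
  {"offset": [0.15,0.5,4],"roll": 0,"claw": 110},
  {"offset": [0.15,0.5,4.4],"roll": 0,"claw": 110},
  {"offset": [0.15,0.5,4.4],"roll": 0,"claw": 255},
  {"offset": [0.15,0.5,4.4],"roll": 0,"claw": 255},
])

```text
t: 15.87
eef_pos: [0.6345, -0.1418, 0.0255]
tcp_rot: [0.006, 1.0, 0.003, -0.014]
contact_force: [0.3, 0.1, 0.2]
opening: 0.454
```

>>> send_rows([
  {"offset": [0,0,0],"roll": 0,"claw": 255},
  {"offset": [0,0,0],"roll": 0,"claw": 255},
  {"offset": [0,0,0],"roll": 0,"claw": 255},
  {"offset": [0,0,0],"roll": 0,"claw": 255},
  {"offset": [0,0,0],"roll": 0,"claw": 255},
])

```text
t: 16.28
eef_pos: [0.6353, -0.1426, 0.0275]
tcp_rot: [0.007, 1.0, 0.003, -0.012]
contact_force: [-0.9, -3.4, 6.0]
opening: 0.325
```

>>> send_rows([
  {"offset": [0,0,0],"roll": 0,"claw": 255},
  {"offset": [0,0,-2],"roll": 0,"claw": 255},
  {"offset": [0,0,-4],"roll": 0,"claw": 255},
  {"offset": [0,0,-5],"roll": 0,"claw": 255},
  {"offset": [0,0,-5],"roll": 0,"claw": 255},
])

```text
t: 16.7
eef_pos: [0.6381, -0.1421, 0.0807]
tcp_rot: [0.007, 1.0, 0.003, -0.01]
contact_force: [-0.0, -0.7, -0.2]
opening: 0.327
```

```bash
python3 -c "
from h import *
c=cam('top')
go((0.54,-0.257,0.075))"
```

```text
t 16.75 at [ 0.6373 -0.1419  0.0788] yaw 0.006 open 29.2 mm F [ 0.4  0.1 -1.6] roll needed 0.006
(0.54, -0.257, 0.075) -> cm [-9.79 11.44  0.74]
```

>>> send_rows([
  {"offset": [-3,3,0],"roll": 0,"claw": 255},
  {"offset": [-6,6.5,0.2],"roll": 0,"claw": 255},
  {"offset": [-9,10,0.3],"roll": 0,"claw": 255},
  {"offset": [-9.8,11.4,0.5],"roll": 0,"claw": 255},
  {"offset": [-9.8,11.4,0.5],"roll": 0,"claw": 255},
])

```text
t: 17.17
eef_pos: [0.5363, -0.26, 0.0753]
tcp_rot: [0.007, 1.0, 0.001, -0.013]
contact_force: [-0.9, 0.2, -0.6]
opening: 0.326
```

```bash
python3 -c "
from h import *
c=cam('top')
go((0.54,-0.257,0.042))"
```

```text
t 17.22 at [ 0.5379 -0.2581  0.0755] yaw 0.002 open 28.6 mm F [ 0.8  1.1 -0.3] roll needed 0.002
(0.54, -0.257, 0.042) -> cm [ 0.3  -0.15  3.34]
```

>>> send_rows([
  {"offset": [0.2,-0.15,1.5],"roll": 0,"claw": 255},
  {"offset": [0.2,-0.15,2.7],"roll": 0,"claw": 255},
  {"offset": [0.2,-0.15,3.2],"roll": 0,"claw": 255},
  {"offset": [0.2,-0.15,3.35],"roll": 0,"claw": 255},
  {"offset": [0.2,-0.15,3.35],"roll": 0,"claw": 145},
])

```text
t: 17.63
eef_pos: [0.5391, -0.2558, 0.0409]
tcp_rot: [0.006, 1.0, 0.002, -0.013]
contact_force: [0.1, -0.9, 0.0]
opening: 0.372
```

>>> send_rows([
  {"offset": [0,0,0],"roll": 0,"claw": 145},
  {"offset": [0,0,0],"roll": 0,"claw": 145},
  {"offset": [0,0,-1],"roll": 0,"claw": 145},
  {"offset": [0,0,-3],"roll": 0,"claw": 110},
  {"offset": [0,0,-5],"roll": 0,"claw": 110},
])

```text
t: 18.05
eef_pos: [0.54, -0.2547, 0.0911]
tcp_rot: [0.005, 1.0, 0.002, -0.014]
contact_force: [0.7, 0.4, 1.0]
opening: 0.54
```

>>> send_rows([
  {"offset": [0,-3.5,0],"roll": 0,"claw": 110},
  {"offset": [0,-7.5,0],"roll": 0,"claw": 110},
  {"offset": [0,-11.5,0],"roll": 0,"claw": 110},
  {"offset": [0,-15.5,0],"roll": 0,"claw": 110},
  {"offset": [0,-19,0],"roll": 0,"claw": 110},
])

```text
t: 18.47
eef_pos: [0.5392, -0.0625, 0.0903]
tcp_rot: [0.005, 1.0, 0.002, -0.013]
contact_force: [0.6, -0.2, 0.6]
opening: 0.568
```

>>> send_rows([
  {"offset": [0,-3.5,0],"roll": 0,"claw": 110},
  {"offset": [0,-6,0.5],"roll": 0,"claw": 110},
  {"offset": [0,-7,1],"roll": 0,"claw": 110},
  {"offset": [0,-7,1.5],"roll": 0,"claw": 110},
  {"offset": [0,-7,1.5],"roll": 0,"claw": 110},
])

```text
t: 18.88
eef_pos: [0.538, 0.0071, 0.0736]
tcp_rot: [0.005, 1.0, 0.003, -0.014]
contact_force: [0.3, -0.3, -0.4]
opening: 0.567
```

```bash
python3 -c "
from h import *
c=cam('top');comps(c,h0=0.008,roi=(0.44,0.7,-0.4,0.1));comps(c,h0=0.024,roi=(0.44,0.67,-0.4,-0.2))
go((0.538,0.011,0.0245))"
```

```text
px [305. 211.] n 5534 top z 0.446 mid [0.546 0.011] mean [0.546 0.01 ] circ [0.546 0.011 0.063]
px [412. 227.] n 1503 top z 0.026 mid [ 0.542 -0.292] mean [ 0.551 -0.276] circ [ 0.542 -0.291  0.057]
px [412. 216.] n 98 top z 0.030 mid [ 0.567 -0.292] mean [ 0.568 -0.291] circ [ 0.568 -0.291  0.015]
px [398. 227.] n 91 top z 0.031 mid [ 0.538 -0.253] mean [ 0.538 -0.253] circ [ 0.538 -0.252  0.015]
t 18.93 at [0.5382 0.0064 0.074 ] yaw 0.004 open 50.2 mm F [ 0.8 -0.4  0.1] roll needed 0.004
(0.538, 0.011, 0.0245) -> cm [ 0.12 -0.51  4.94]
```

>>> send_rows([
  {"offset": [0.1,-0.5,2.5],"roll": 0,"claw": 110},
  {"offset": [0.1,-0.5,4.5],"roll": 0,"claw": 110},
  {"offset": [0.1,-0.5,4.9],"roll": 0,"claw": 110},
  {"offset": [0.1,-0.5,4.9],"roll": 0,"claw": 255},
  {"offset": [0.1,-0.5,4.9],"roll": 0,"claw": 255},
])

```text
t: 19.35
eef_pos: [0.5381, 0.0097, 0.0257]
tcp_rot: [0.005, 1.0, 0.001, -0.014]
contact_force: [0.5, -0.2, 0.5]
opening: 0.452
```

>>> send_rows([
  {"offset": [0,0,0],"roll": 0,"claw": 255},
  {"offset": [0,0,0],"roll": 0,"claw": 255},
  {"offset": [0,0,0],"roll": 0,"claw": 255},
  {"offset": [0,0,0],"roll": 0,"claw": 255},
  {"offset": [0,0,0],"roll": 0,"claw": 255},
])

```text
t: 19.77
eef_pos: [0.5392, 0.0091, 0.0275]
tcp_rot: [0.006, 1.0, 0.001, -0.012]
contact_force: [0.3, -3.4, 5.8]
opening: 0.323
```

>>> send_rows([
  {"offset": [0,0,0],"roll": 0,"claw": 255},
  {"offset": [0,0,-2],"roll": 0,"claw": 255},
  {"offset": [0,0,-4],"roll": 0,"claw": 255},
  {"offset": [0,0,-5],"roll": 0,"claw": 255},
  {"offset": [0,0,-5],"roll": 0,"claw": 255},
])

```text
t: 20.18
eef_pos: [0.5419, 0.01, 0.0802]
tcp_rot: [0.006, 1.0, 0.001, -0.01]
contact_force: [0.3, -0.3, 0.0]
opening: 0.329
```

>>> send_rows([
  {"offset": [0,3.5,0],"roll": 0,"claw": 255},
  {"offset": [0,7.5,0],"roll": 0,"claw": 255},
  {"offset": [0,11.5,0],"roll": 0,"claw": 255},
  {"offset": [0,15.5,0],"roll": 0,"claw": 255},
  {"offset": [0,19,0],"roll": 0,"claw": 255},
])

```text
t: 20.6
eef_pos: [0.5415, -0.1819, 0.081]
tcp_rot: [0.006, 1.0, 0.001, -0.011]
contact_force: [0.5, 0.4, -0.9]
opening: 0.326
```

```bash
python3 -c "
from h import *
c=cam('top')
go((0.509,-0.293,0.08))"
```

```text
t 20.65 at [ 0.541  -0.1877  0.081 ] yaw -0.002 open 28.8 mm F [-2.5 -3.5 -0.9] roll needed -0.002
(0.509, -0.293, 0.08) -> cm [-3.18 10.53  0.33]
```

>>> send_rows([
  {"offset": [-1,4,0],"roll": 0,"claw": 255},
  {"offset": [-2.5,7.5,0.2],"roll": 0,"claw": 255},
  {"offset": [-3.2,10,0.4],"roll": 0,"claw": 255},
  {"offset": [-3.2,10.5,0.5],"roll": 0,"claw": 255},
  {"offset": [-3.2,10.5,0.5],"roll": 0,"claw": 255},
])

```text
t: 21.07
eef_pos: [0.5076, -0.2938, 0.0766]
tcp_rot: [0.007, 1.0, -0.002, -0.012]
contact_force: [-0.6, 0.2, -0.7]
opening: 0.328
```

```bash
python3 -c "
from h import *
c=cam('top')
go((0.509,-0.293,0.042))"
```

```text
t 21.12 at [ 0.5083 -0.2924  0.0769] yaw -0.003 open 29.1 mm F [-0.5  0.4 -0.7] roll needed -0.003
(0.509, -0.293, 0.042) -> cm [0.15 0.01 3.49]
```

>>> send_rows([
  {"offset": [0.1,0,1.5],"roll": 0,"claw": 255},
  {"offset": [0.1,0,2.8],"roll": 0,"claw": 255},
  {"offset": [0.1,0,3.35],"roll": 0,"claw": 255},
  {"offset": [0.1,0,3.5],"roll": 0,"claw": 255},
  {"offset": [0.1,0,3.5],"roll": 0,"claw": 145},
])

```text
t: 21.53
eef_pos: [0.5086, -0.2915, 0.0413]
tcp_rot: [0.006, 1.0, -0.001, -0.012]
contact_force: [0.1, -0.0, 0.0]
opening: 0.374
```

>>> send_rows([
  {"offset": [0,0,0],"roll": 0,"claw": 145},
  {"offset": [0,0,0],"roll": 0,"claw": 145},
  {"offset": [0,0,-1.5],"roll": 0,"claw": 145},
  {"offset": [0,0,-5],"roll": 0,"claw": 110},
  {"offset": [0,0,-9],"roll": 0,"claw": 110},
])

```text
t: 21.95
eef_pos: [0.5093, -0.2893, 0.1291]
tcp_rot: [0.005, 1.0, -0.001, -0.015]
contact_force: [1.3, -0.5, -0.0]
opening: 0.541
```

>>> send_rows([
  {"offset": [0,-3.5,0],"roll": 0,"claw": 110},
  {"offset": [0,-7.5,0],"roll": 0,"claw": 110},
  {"offset": [0,-11.5,0],"roll": 0,"claw": 110},
  {"offset": [0,-15.5,0],"roll": 0,"claw": 110},
  {"offset": [0,-19.5,0],"roll": 0,"claw": 110},
])

```text
t: 22.37
eef_pos: [0.5093, -0.0927, 0.1275]
tcp_rot: [0.005, 1.0, -0.001, -0.014]
contact_force: [1.2, 0.2, -0.3]
opening: 0.569
```

>>> send_rows([
  {"offset": [-1,-4,0],"roll": 0,"claw": 110},
  {"offset": [-2,-8,0],"roll": 0,"claw": 110},
  {"offset": [-3,-11,1],"roll": 0,"claw": 110},
  {"offset": [-3.5,-12.2,4],"roll": 0,"claw": 110},
  {"offset": [-3.5,-12.2,5],"roll": 0,"claw": 110},
])

```text
t: 22.78
eef_pos: [0.4712, 0.0315, 0.0746]
tcp_rot: [0.005, 1.0, 0.001, -0.015]
contact_force: [-0.5, -0.1, -1.7]
opening: 0.571
```

```bash
python3 -c "
from h import *
c=cam('top');comps(c,h0=0.008,roi=(0.44,0.7,-0.4,0.1));comps(c,h0=0.024,roi=(0.44,0.67,-0.4,-0.2))
go((0.475,0.031,0.0245))"
```

```text
px [280. 177.] n 359 top z 0.050 mid [0.674 0.068] mean [0.674 0.068] circ [0.673 0.068 0.031]
px [298. 233.] n 3818 top z 0.448 mid [0.481 0.035] mean [0.481 0.034] circ [0.48  0.035 0.064]
px [412. 227.] n 1502 top z 0.027 mid [ 0.537 -0.291] mean [ 0.538 -0.278] circ [ 0.539 -0.291  0.058]
px [292. 256.] n 121 top z 0.361 mid [0.441 0.034] mean [0.441 0.034] circ [0.441 0.034 0.012]
px [412. 216.] n 95 top z 0.030 mid [ 0.568 -0.292] mean [ 0.568 -0.292] circ [ 0.568 -0.292  0.015]
px [398. 227.] n 95 top z 0.030 mid [ 0.538 -0.252] mean [ 0.538 -0.253] circ [ 0.538 -0.253  0.015]
px [412. 239.] n 91 top z 0.030 mid [ 0.508 -0.289] mean [ 0.507 -0.29 ] circ [ 0.508 -0.289  0.015]
t 22.83 at [0.4707 0.0299 0.0732] yaw 0.001 open 49.9 mm F [-1.1 -0.3 -2.1] roll needed 0.001
(0.475, 0.031, 0.0245) -> cm [ 0.59 -0.16  4.85]
```

>>> send_rows([
  {"offset": [0.6,-0.15,2.5],"roll": 0,"claw": 110},
  {"offset": [0.6,-0.15,4.4],"roll": 0,"claw": 110},
  {"offset": [0.6,-0.15,4.8],"roll": 0,"claw": 110},
  {"offset": [0.6,-0.15,4.8],"roll": 0,"claw": 255},
  {"offset": [0.6,-0.15,4.8],"roll": 0,"claw": 255},
])

```text
t: 23.25
eef_pos: [0.4759, 0.03, 0.0262]
tcp_rot: [0.005, 1.0, -0.0, -0.016]
contact_force: [0.4, 0.2, 0.5]
opening: 0.457
```

>>> send_rows([
  {"offset": [0,0,0],"roll": 0,"claw": 255},
  {"offset": [0,0,0],"roll": 0,"claw": 255},
  {"offset": [0,0,0],"roll": 0,"claw": 255},
  {"offset": [0,0,0],"roll": 0,"claw": 255},
  {"offset": [0,0,0],"roll": 0,"claw": 255},
])

```text
t: 23.67
eef_pos: [0.4772, 0.0295, 0.0282]
tcp_rot: [0.006, 1.0, -0.0, -0.015]
contact_force: [0.6, -2.9, 5.1]
opening: 0.328
```

>>> send_rows([
  {"offset": [0,0,0],"roll": 0,"claw": 255},
  {"offset": [0,0,-2],"roll": 0,"claw": 255},
  {"offset": [2.5,0,-4.5],"roll": 0,"claw": 255},
  {"offset": [5.5,0,-5.5],"roll": 0,"claw": 255},
  {"offset": [8,0,-5.5],"roll": 0,"claw": 255},
])

```text
t: 24.08
eef_pos: [0.5616, 0.0304, 0.0845]
tcp_rot: [0.006, 1.0, -0.0, -0.012]
contact_force: [1.2, 0.2, 0.7]
opening: 0.325
```

>>> send_rows([
  {"offset": [0,3.5,0],"roll": 0,"claw": 255},
  {"offset": [0,7.5,0],"roll": 0,"claw": 255},
  {"offset": [0,11.5,0],"roll": 0,"claw": 255},
  {"offset": [0,15.5,0],"roll": 0,"claw": 255},
  {"offset": [0,19.5,0],"roll": 0,"claw": 255},
])

```text
t: 24.5
eef_pos: [0.5612, -0.166, 0.0864]
tcp_rot: [0.005, 1.0, 0.0, -0.012]
contact_force: [0.3, 0.4, -0.4]
opening: 0.323
```

```bash
python3 -c "
from h import *
c=cam('top')
go((0.54,-0.329,0.08))"
```

```text
t 24.55 at [ 0.5605 -0.1734  0.0865] yaw -0.005 open 28.8 mm F [-3.1 -3.9 -0.9] roll needed -0.005
(0.54, -0.329, 0.08) -> cm [-1.96 15.56  0.95]
```

>>> send_rows([
  {"offset": [-0.5,4,0.2],"roll": 0,"claw": 255},
  {"offset": [-1.2,8,0.3],"roll": 0,"claw": 255},
  {"offset": [-2,12,0.5],"roll": 0,"claw": 255},
  {"offset": [-2,15,0.8],"roll": 0,"claw": 255},
  {"offset": [-2,15.5,1],"roll": 0,"claw": 255},
])

```text
t: 24.97
eef_pos: [0.5379, -0.3336, 0.0788]
tcp_rot: [0.009, 1.0, -0.005, -0.012]
contact_force: [0.6, -0.8, -1.2]
opening: 0.322
```

```bash
python3 -c "
from h import *
c=cam('top');comps(c,h0=0.024,roi=(0.44,0.67,-0.4,-0.2))
go((0.54,-0.329,0.0425))"
```

```text
px [474. 209.] n 6512 top z 0.451 mid [ 0.519 -0.295] mean [ 0.541 -0.325] circ [ 0.492 -0.294  0.106]
px [412. 216.] n 93 top z 0.030 mid [ 0.568 -0.291] mean [ 0.568 -0.291] circ [ 0.568 -0.291  0.015]
px [398. 227.] n 93 top z 0.031 mid [ 0.538 -0.253] mean [ 0.537 -0.252] circ [ 0.538 -0.253  0.015]
px [412. 238.] n 91 top z 0.031 mid [ 0.49  -0.252] mean [ 0.507 -0.288] circ [ 0.489 -0.251  0.058]
t 25.02 at [ 0.5382 -0.3316  0.0782] yaw -0.010 open 28.8 mm F [-1.4  0.5 -1. ] roll needed -0.010
(0.54, -0.329, 0.0425) -> cm [ 0.26 -0.32  3.56]
```

>>> send_rows([
  {"offset": [0.25,-0.3,1.5],"roll": -0.01,"claw": 255},
  {"offset": [0.25,-0.3,2.8],"roll": -0.01,"claw": 255},
  {"offset": [0.25,-0.3,3.4],"roll": -0.01,"claw": 255},
  {"offset": [0.25,-0.3,3.55],"roll": -0.01,"claw": 255},
  {"offset": [0.25,-0.3,3.55],"roll": -0.01,"claw": 145},
])

```text
t: 25.43
eef_pos: [0.5399, -0.3277, 0.042]
tcp_rot: [0.007, 1.0, 0.001, -0.013]
contact_force: [0.4, -0.4, -1.0]
opening: 0.374
```

>>> send_rows([
  {"offset": [0,0,0],"roll": 0,"claw": 145},
  {"offset": [0,0,0],"roll": 0,"claw": 145},
  {"offset": [0,0,-1.5],"roll": 0,"claw": 145},
  {"offset": [0,0,-5],"roll": 0,"claw": 0},
  {"offset": [0,0,-9],"roll": 0,"claw": 0},
])

```text
t: 25.85
eef_pos: [0.5408, -0.3252, 0.1296]
tcp_rot: [0.006, 1.0, 0.001, -0.016]
contact_force: [0.3, -0.7, 0.9]
opening: 0.544
```

>>> send_rows([
  {"offset": [0,2,0],"roll": 0,"claw": 0},
  {"offset": [0,5,0],"roll": 0,"claw": 0},
  {"offset": [0,5,0],"roll": 0,"claw": 0},
  {"offset": [0,5,0],"roll": 0,"claw": 0},
  {"offset": [0,5,0],"roll": 0,"claw": 0},
])

```text
t: 26.27
eef_pos: [0.5408, -0.3747, 0.1297]
tcp_rot: [0.005, 1.0, 0.001, -0.016]
contact_force: [0.5, -0.3, 0.2]
opening: 0.923
```

```bash
python3 -c "
from h import *
c=cam('top');save(c,'top2.png');comps(c,h0=0.008,roi=(0.3,0.75,-0.4,0.45));comps(c,h0=0.024,roi=(0.44,0.67,-0.4,-0.2))
go((0.541,-0.375,0.06))"
```

```text
px [477. 249.] n 15336 top z 0.508 mid [ 0.449 -0.262] mean [ 0.363 -0.217] circ [ 0.436 -0.249  0.184]
px [334. 156.] n 115 top z 0.014 mid [ 0.738 -0.08 ] mean [ 0.74  -0.083] circ [ 0.739 -0.08   0.06 ]
px [362. 160.] n 27 top z 0.013 mid [ 0.731 -0.16 ] mean [ 0.731 -0.161] circ [ 0.729 -0.16   0.016]
px [402. 165.] n 116 top z 0.026 mid [ 0.714 -0.271] mean [ 0.714 -0.271] circ [ 0.714 -0.271  0.016]
px [280. 177.] n 354 top z 0.051 mid [0.673 0.068] mean [0.674 0.068] circ [0.673 0.068 0.032]
px [220. 181.] n 377 top z 0.054 mid [0.663 0.234] mean [0.664 0.234] circ [0.664 0.234 0.027]
px [412. 227.] n 1503 top z 0.028 mid [ 0.538 -0.289] mean [ 0.538 -0.29 ] circ [ 0.54  -0.289  0.051]
px [176. 220.] n 248 top z 0.044 mid [0.552 0.352] mean [0.552 0.352] circ [0.552 0.352 0.022]
px [139. 244.] n 26 top z 0.037 mid [0.486 0.449] mean [0.485 0.449] circ [0.486 0.449 0.011]
px [338. 252.] n 549 top z 0.024 mid [ 0.471 -0.092] mean [ 0.471 -0.092] circ [ 0.471 -0.092  0.035]
px [195. 290.] n 278 top z 0.023 mid [0.365 0.294] mean [0.366 0.294] circ [0.366 0.294 0.025]
px [502. 203.] n 7846 top z 0.500 mid [ 0.55  -0.353] mean [ 0.553 -0.36 ] circ [ 0.549 -0.369  0.065]
px [412. 216.] n 89 top z 0.031 mid [ 0.568 -0.291] mean [ 0.568 -0.291] circ [ 0.568 -0.292  0.015]
px [398. 227.] n 93 top z 0.030 mid [ 0.538 -0.253] mean [ 0.537 -0.253] circ [ 0.538 -0.253  0.015]
px [425. 227.] n 89 top z 0.030 mid [ 0.538 -0.326] mean [ 0.538 -0.326] circ [ 0.537 -0.327  0.015]
px [412. 238.] n 92 top z 0.030 mid [ 0.508 -0.289] mean [ 0.507 -0.289] circ [ 0.507 -0.289  0.015]
t 26.32 at [ 0.5409 -0.3744  0.1297] yaw 0.002 open 84.6 mm F [-0.5 -0.2 -0.4] roll needed 0.002
(0.541, -0.375, 0.06) -> cm [ 0.23 -0.01  6.97]
```

View pics/top2.png

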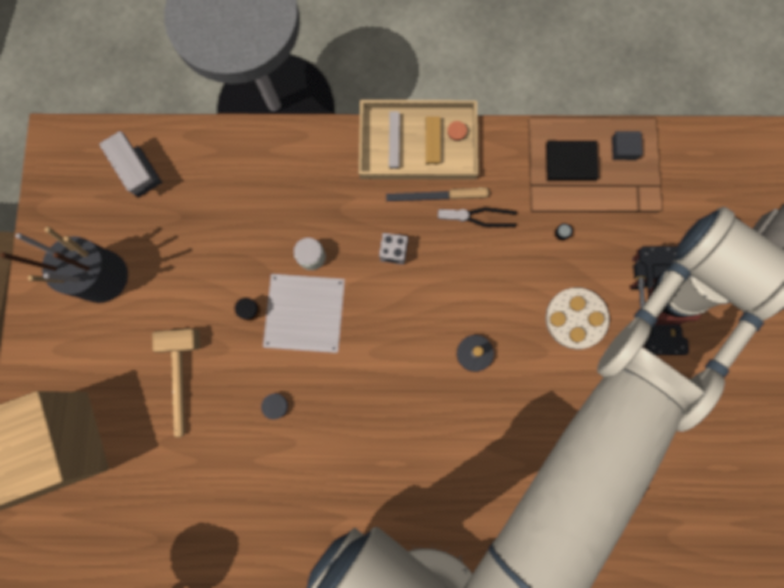

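>>> send_rows([
  {"offset": [0.1,0,3],"roll": 0,"claw": 0},
  {"offset": [0.2,0,6.5],"roll": 0,"claw": 0},
  {"offset": [0.3,0,9.5],"roll": 0,"claw": 0},
  {"offset": [0.3,0,10.3],"roll": 0,"claw": 0},
  {"offset": [0.3,0,10.3],"roll": 0,"claw": 0},
])

```text
t: 26.73
eef_pos: [0.5394, -0.3734, 0.0241]
tcp_rot: [0.003, 1.0, 0.002, -0.018]
contact_force: [-0.4, 0.5, -0.1]
opening: 0.998
```

```bash
python3 -c "
from h import *
c=cam('top')
go((0.541,-0.346,0.024),(0.60,-0.16,0.024))"
```

```text
t 26.78 at [ 0.5404 -0.3743  0.0262] yaw 0.003 open 88.2 mm F [ 0.4 -0.2 -0. ] roll needed 0.003
(0.541, -0.346, 0.024) -> cm [ 0.08 -2.83  0.19]
(0.6, -0.16, 0.024) -> cm [  6.04 -21.41  -0.18]
```

>>> send_rows([
  {"offset": [0.1,-1,0.1],"roll": 0,"claw": 0},
  {"offset": [0.1,-2,0.1],"roll": 0,"claw": 0},
  {"offset": [0.1,-2.7,0.1],"roll": 0,"claw": 0},
  {"offset": [0.1,-3.2,0.1],"roll": 0,"claw": 0},
  {"offset": [0.1,-3.8,0.1],"roll": 0,"claw": 0},
])

```text
t: 27.2
eef_pos: [0.5417, -0.3369, 0.0262]
tcp_rot: [0.006, 1.0, 0.002, -0.016]
contact_force: [0.1, -5.2, 0.7]
opening: 1.001
```

>>> send_rows([
  {"offset": [0.1,-0.6,0],"roll": 0,"claw": 0},
  {"offset": [0.3,-1.3,0],"roll": 0,"claw": 0},
  {"offset": [0.5,-2,0],"roll": 0,"claw": 0},
  {"offset": [0.8,-2.7,0],"roll": 0,"claw": 0},
  {"offset": [1.0,-3.4,0],"roll": 0,"claw": 0},
])

```text
t: 27.62
eef_pos: [0.5517, -0.3034, 0.0263]
tcp_rot: [0.007, 1.0, 0.002, -0.016]
contact_force: [-1.6, -5.5, 1.9]
opening: 0.998
```

```bash
cat >> h.py <<'E'
def disc(view=None):
    c=cam("top");P=cloud(c);s=state();tx,ty=s["eef_pos"][:2]
    im=c["color"].astype(int);m=(P[...,2]>0.010)&(P[...,2]<0.022)&(im.min(-1)>110)&(abs(P[...,0]-tx)<0.12)&(P[...,1]>ty-0.03)&(P[...,1]<ty+0.13)
    n,l,st,ce=cv2.connectedComponentsWithStats(m.astype(np.uint8));i=1+np.argmax(st[1:,4])
    q=P[l==i][:,:2].astype(np.float32);(x,y),r=cv2.minEnclosingCircle(q);print("disc circ",round(x,4),round(y,4),round(r,4),"ext",q.min(0),q.max(0))
    m=((P[...,2]>0.024)&(P[...,2]<0.036)&(abs(P[...,0]-x)<0.065)&(abs(P[...,1]-y)<0.065)).astype(np.uint8)
    n,l,st,ce=cv2.connectedComponentsWithStats(m)
    for i in range(1,n):
        if st[i,4]>20: print("  blank rel",(P[l==i].mean(0)[:2]-[x,y]).round(3),st[i,4])
    if view: save(c,view)
E
python3 -c "
from h import *
disc()
go((0.6,-0.151,0.025))"
```

```text
disc circ 0.5502 -0.2522 0.0602 ext [ 0.49057728 -0.2968328 ] [ 0.6094327 -0.1930781]
  blank rel [0.027 0.003] 86
  blank rel [-0.005  0.041] 96
  blank rel [ 0.001 -0.025] 31
  blank rel [-0.034  0.005] 84
t 27.67 at [ 0.5522 -0.3019  0.0263] yaw 0.004 open 87.9 mm F [-1.3 -2.8  2.3] roll needed 0.004
(0.6, -0.151, 0.025) -> cm [  4.84 -15.07  -0.22]
```

>>> send_rows([
  {"offset": [0.3,-0.8,0],"roll": 0,"claw": 0},
  {"offset": [0.6,-1.8,0],"roll": 0,"claw": 0},
  {"offset": [0.9,-2.8,0],"roll": 0,"claw": 0},
  {"offset": [1.2,-3.8,0],"roll": 0,"claw": 0},
  {"offset": [1.6,-4.8,0],"roll": 0,"claw": 0},
])

```text
t: 28.08
eef_pos: [0.5679, -0.2547, 0.0263]
tcp_rot: [0.008, 1.0, 0.002, -0.016]
contact_force: [-1.7, -7.2, 4.7]
opening: 1.002
```

>>> send_rows([
  {"offset": [0.3,-1,0],"roll": 0,"claw": 0},
  {"offset": [0.7,-2,0],"roll": 0,"claw": 0},
  {"offset": [1.0,-3,0],"roll": 0,"claw": 0},
  {"offset": [1.3,-4,0],"roll": 0,"claw": 0},
  {"offset": [1.7,-4.9,0],"roll": 0,"claw": 0},
])

```text
t: 28.5
eef_pos: [0.5847, -0.2063, 0.0262]
tcp_rot: [0.01, 1.0, 0.002, -0.016]
contact_force: [-3.5, -8.1, 4.9]
opening: 1.0
```

```bash
python3 -c "
from h import *
disc()
go((0.6,-0.151,0.025))"
```

```text
disc circ 0.584 -0.1534 0.0597 ext [ 0.5273864  -0.18240452] [ 0.642725   -0.09725061]
  blank rel [ 0.026 -0.   ] 90
  blank rel [-0.005  0.038] 86
  blank rel [-0.033  0.01 ] 21
t 28.55 at [ 0.5855 -0.2044  0.0261] yaw 0.004 open 87.9 mm F [-1.6 -3.7  3.6] roll needed 0.004
(0.6, -0.151, 0.025) -> cm [ 1.47 -5.33 -0.03]
```

>>> send_rows([
  {"offset": [0.3,-0.9,0],"roll": 0,"claw": 0},
  {"offset": [0.7,-2,0],"roll": 0,"claw": 0},
  {"offset": [1.1,-3.1,0],"roll": 0,"claw": 0},
  {"offset": [1.5,-4.2,0],"roll": 0,"claw": 0},
  {"offset": [1.7,-5.3,0],"roll": 0,"claw": 0},
])

```text
t: 28.97
eef_pos: [0.6028, -0.1524, 0.026]
tcp_rot: [0.01, 1.0, 0.002, -0.014]
contact_force: [-1.7, -8.5, 5.3]
opening: 1.001
```

>>> send_rows([
  {"offset": [0,-1.1,0],"roll": 0,"claw": 0},
  {"offset": [-0.1,-2.2,0],"roll": 0,"claw": 0},
  {"offset": [-0.3,-3.3,0],"roll": 0,"claw": 0},
  {"offset": [-0.5,-4.4,0],"roll": 0,"claw": 0},
  {"offset": [-0.8,-5.5,0],"roll": 0,"claw": 0},
])

```text
t: 29.38
eef_pos: [0.5952, -0.0976, 0.026]
tcp_rot: [0.011, 1.0, 0.001, -0.013]
contact_force: [1.6, -6.0, 3.9]
opening: 1.006
```

```bash
python3 -c "
from h import *
disc()
go((0.575,-0.035,0.025))"
```

```text
disc circ 0.5976 -0.0264 0.0548 ext [ 0.5440245 -0.037473 ] [0.65112025 0.00999475]
  blank rel [-0.009  0.02 ] 89
t 29.43 at [ 0.5946 -0.0952  0.0258] yaw 0.004 open 88.2 mm F [ 1.6 -2.2  2.1] roll needed 0.004
(0.575, -0.035, 0.025) -> cm [-1.94 -6.03  0.01]
```

>>> send_rows([
  {"offset": [-0.3,-1,0],"roll": 0,"claw": 0},
  {"offset": [-0.7,-2.1,0],"roll": 0,"claw": 0},
  {"offset": [-1.1,-3.2,0],"roll": 0,"claw": 0},
  {"offset": [-1.5,-4.4,0],"roll": 0,"claw": 0},
  {"offset": [-1.9,-5.5,0],"roll": 0,"claw": 0},
])

```text
t: 29.85
eef_pos: [0.5757, -0.0402, 0.0257]
tcp_rot: [0.01, 1.0, 0.002, -0.013]
contact_force: [1.7, -6.2, 2.1]
opening: 1.002
```

>>> send_rows([
  {"offset": [-0.4,-1.1,0],"roll": 0,"claw": 0},
  {"offset": [-0.8,-2.2,0],"roll": 0,"claw": 0},
  {"offset": [-1.2,-3.3,0],"roll": 0,"claw": 0},
  {"offset": [-1.6,-4.4,0],"roll": 0,"claw": 0},
  {"offset": [-2,-5.5,0],"roll": 0,"claw": 0},
])

```text
t: 30.27
eef_pos: [0.5558, 0.0146, 0.0256]
tcp_rot: [0.011, 1.0, 0.002, -0.012]
contact_force: [2.6, -5.6, 2.1]
opening: 0.999
```

```bash
python3 -c "
from h import *
disc('top3.png')
go((0.552,0.1,0.025),(0.55,0.192,0.025))"
```

```text
disc circ 0.5471 0.0607 0.0244 ext [0.5263297  0.04802597] [0.5678658  0.07859943]
  blank rel [0.003 0.052] 37
  blank rel [-0.027  0.007] 82
t 30.32 at [0.5549 0.0169 0.0254] yaw 0.004 open 87.7 mm F [ 0.9 -1.7  1.5] roll needed 0.004
(0.552, 0.1, 0.025) -> cm [-0.25 -8.31 -0.11]
(0.55, 0.192, 0.025) -> cm [ -0.41 -17.51  -0.29]
```

View pics/top3.png

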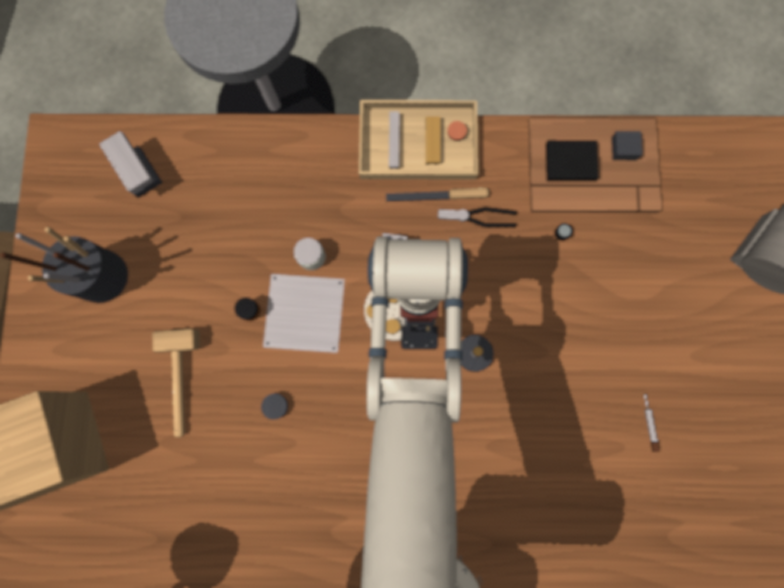

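>>> send_rows([
  {"offset": [-0.1,-1,0],"roll": 0,"claw": 0},
  {"offset": [-0.1,-2.1,0],"roll": 0,"claw": 0},
  {"offset": [-0.2,-3.2,0],"roll": 0,"claw": 0},
  {"offset": [-0.2,-4.3,0],"roll": 0,"claw": 0},
  {"offset": [-0.2,-5.4,0],"roll": 0,"claw": 0},
])

```text
t: 30.73
eef_pos: [0.5528, 0.0699, 0.0252]
tcp_rot: [0.011, 1.0, 0.002, -0.013]
contact_force: [0.3, -9.0, 5.7]
opening: 0.999
```

>>> send_rows([
  {"offset": [-0.1,-1.1,0],"roll": 0,"claw": 0},
  {"offset": [-0.1,-2.2,0],"roll": 0,"claw": 0},
  {"offset": [-0.2,-3.3,0],"roll": 0,"claw": 0},
  {"offset": [-0.2,-4.3,0],"roll": 0,"claw": 0},
  {"offset": [-0.2,-5.3,0],"roll": 0,"claw": 0},
])

```text
t: 31.15
eef_pos: [0.5509, 0.1216, 0.0251]
tcp_rot: [0.012, 1.0, 0.002, -0.012]
contact_force: [-0.9, -9.3, 7.0]
opening: 1.003
```

>>> send_rows([
  {"offset": [0,-0.9,0],"roll": 0,"claw": 0},
  {"offset": [0,-1.7,0],"roll": 0,"claw": 0},
  {"offset": [0,-2.5,0],"roll": 0,"claw": 0},
  {"offset": [0,-3.2,0],"roll": 0,"claw": 0},
  {"offset": [0,-3.8,0],"roll": 0,"claw": 0},
])

```text
t: 31.57
eef_pos: [0.5511, 0.1584, 0.0251]
tcp_rot: [0.014, 1.0, 0.001, -0.012]
contact_force: [-0.4, -9.2, 7.8]
opening: 1.001
```

```bash
python3 -c "
from h import *
disc('top4.png');c=cam('wrist');save(c,'w4.png')
go((0.55,0.192,0.025))"
```

```text
disc circ 0.5273 0.2266 0.0381 ext [0.49150598 0.21170372] [0.5641531  0.26361212]
  blank rel [0.018 0.02 ] 85
  blank rel [-0.01  -0.013] 72
t 31.67 at [0.5511 0.1594 0.025 ] yaw 0.003 open 87.9 mm F [-0.2 -4.5  6.1] roll needed 0.003
(0.55, 0.192, 0.025) -> cm [-0.1  -3.26 -0.08]
```

View pics/w4.png

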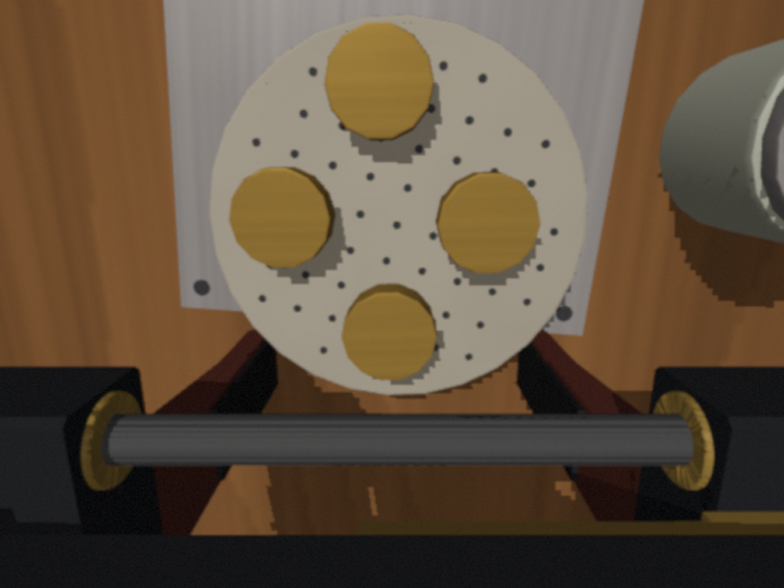

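>>> send_rows([
  {"offset": [0,-0.8,0],"roll": 0,"claw": 0},
  {"offset": [0,-1.6,0],"roll": 0,"claw": 0},
  {"offset": [0,-2.3,0],"roll": 0,"claw": 0},
  {"offset": [0,-2.9,0],"roll": 0,"claw": 0},
  {"offset": [0,-3.2,0],"roll": 0,"claw": 0},
])

```text
t: 32.08
eef_pos: [0.5511, 0.1904, 0.0251]
tcp_rot: [0.014, 1.0, 0.002, -0.012]
contact_force: [-0.4, -8.9, 7.5]
opening: 1.003
```

>>> send_rows([
  {"offset": [0,0,0],"roll": 0,"claw": 0},
  {"offset": [0,0.5,0],"roll": 0,"claw": 0},
  {"offset": [0,1.5,-0.1],"roll": 0,"claw": 0},
  {"offset": [0,3,-0.2],"roll": 0,"claw": 0},
  {"offset": [0,5,-0.5],"roll": 0,"claw": 0},
])

```text
t: 32.5
eef_pos: [0.5505, 0.1399, 0.0306]
tcp_rot: [0.014, 1.0, 0.002, -0.013]
contact_force: [0.4, -0.9, 0.0]
opening: 1.003
```

>>> send_rows([
  {"offset": [0,1,-3],"roll": 0,"claw": 0},
  {"offset": [0,2,-6],"roll": 0,"claw": 0},
  {"offset": [0,4,-9],"roll": 0,"claw": 0},
  {"offset": [0,8,-10],"roll": 0,"claw": 0},
  {"offset": [0,12,-10],"roll": 0,"claw": 0},
])

```text
t: 32.92
eef_pos: [0.5549, 0.0213, 0.1383]
tcp_rot: [0.014, 1.0, 0.003, -0.01]
contact_force: [0.8, 0.1, 0.4]
opening: 0.999
```

>>> send_rows([
  {"offset": [0,4,0],"roll": 0,"claw": 0},
  {"offset": [0,8,0],"roll": 0,"claw": 0},
  {"offset": [0,10,0],"roll": 0,"claw": 0},
  {"offset": [0,10,0],"roll": 0,"claw": 0},
])

```text
t: 33.25
eef_pos: [0.5545, -0.0838, 0.1411]
tcp_rot: [0.014, 1.0, 0.0, -0.01]
contact_force: [-0.4, 0.8, 0.3]
opening: 1.001
```

```bash
python3 -c "
from h import *
c=cam('top');comps(c,h0=0.008,roi=(0.3,0.75,0.1,0.45));comps(c,h0=0.024,roi=(0.44,0.62,0.1,0.32))
im=c['color'][165:265,165:265,::-1];cv2.imwrite('pics/fin.png',cv2.resize(im,None,fx=6,fy=6,interpolation=cv2.INTER_CUBIC))
print(pix(c,0,0,0)); go((0.55,0.0,0.15))
P=cloud(c);im=c['color'].astype(int);m=(P[...,2]>0.009)&(P[...,2]<0.024)&(abs(P[...,0]-.548)<.09)&(abs(P[...,1]-.243)<.085)
print(P[m].min(0),P[m].max(0),cv2.minEnclosingCircle(P[m][:,:2].astype(np.float32)))
"
```

```text
px [220. 181.] n 381 top z 0.055 mid [0.663 0.234] mean [0.663 0.234] circ [0.663 0.235 0.027]
px [218. 222.] n 1462 top z 0.029 mid [0.546 0.243] mean [0.546 0.243] circ [0.546 0.243 0.051]
px [175. 220.] n 241 top z 0.044 mid [0.552 0.353] mean [0.552 0.352] circ [0.552 0.353 0.022]
px [195. 290.] n 279 top z 0.023 mid [0.365 0.293] mean [0.366 0.294] circ [0.366 0.294 0.025]
px [216. 211.] n 82 top z 0.031 mid [0.577 0.243] mean [0.577 0.242] circ [0.578 0.243 0.014]
px [229. 222.] n 88 top z 0.031 mid [0.548 0.206] mean [0.549 0.207] circ [0.548 0.207 0.015]
px [202. 223.] n 84 top z 0.030 mid [0.545 0.281] mean [0.545 0.281] circ [0.545 0.281 0.015]
px [215. 234.] n 90 top z 0.031 mid [0.515 0.243] mean [0.516 0.243] circ [0.516 0.243 0.015]
[1.23862783 0.94079336 0.        ]
t 33.30 at [ 0.5547 -0.0814  0.1409] yaw 0.002 open 88.0 mm F [-0.2 -0.1  0.9] roll needed 0.002
(0.55, 0.0, 0.15) -> cm [-0.47 -8.11 -1.12]
[0.49145748 0.17445162 0.0094355 ] [0.63712869 0.29982774 0.02386933] ((0.5605465173721313, 0.22490359842777252), 0.07810484617948532)
```

View pics/fin.png

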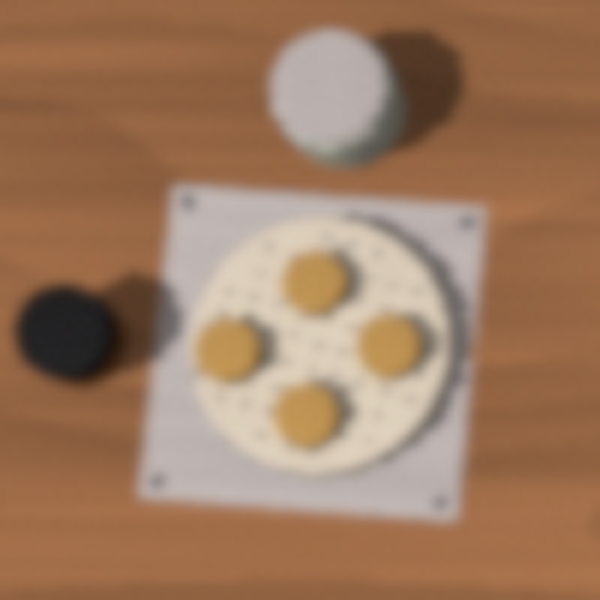

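```bash
python3 -c "
from h import *
c=cam('top')
p=[pix(c,165+u/6-.4,165+v/6-.4) for u,v in [(172,185),(487,205),(459,521),(138,497)]]
o=np.mean(p,0);ax=(p[0]+p[1]-p[2]-p[3]);ax/=np.linalg.norm(ax);ay=np.array([-ax[1],ax[0],0]);print(o,ax)
def f(n,q): q=np.array(q);print(n,round((q-o)[:2]@ax[:2],4),round((q-o)[:2]@ay[:2],4))
f('disc',pix(c,165+321/6-.4,165+345/6-.4,.016)[:3])
f('jar',[.552,.3525,0]);f('pot',[.6633,.2345,0])
print(state()['t'])"
```

```text
[0.54919917 0.24450699 0.        ] [ 0.99810082 -0.06160156  0.        ]
disc 0.0007 -0.0061
jar -0.0039 0.108
pot 0.1145 -0.003
33.35
```

```bash
python3 -c "
from h import *
print(finish_job())"
```

```text
the job is handed in; nothing more can be done
None
```

The job is handed in after about 33 s of robot time; the hand-in gives no verdict. All four blanks lie flat on the disc, the disc is on the plate, and the jar and pot are in their places.

I placed the jar and pot first and loaded the four blanks in a diamond on the disc at its start. I then slid the disc with open fingers behind the stand and in front of the block to the plate, and backed the arm clear.

The last camera checks, in the plate frame (x to the rear, y to the left, from the plate centre):

| Item | x (mm) | y (mm) | Limits (mm) |
|---|---|---|---|
| Disc | +1 | −6 | ±15 on each axis |
| Jar | −4 | 108 | x ±22, y 94–128 |
| Pot | 114 | −3 | x 100–134, y ±22 |

- **Blanks:** The outermost one is about 40–42 mm from the disc centre, against the 47 mm limit.
- **Other tools:** The pliers, loupe and tin were still in place in later pictures. I did not measure the file, pin vise or mallet again, but the arm was never near them at low height.
- **Disagreements:** Dead reckoning from the arm puts the disc at about −3 mm in y, not −6 mm. One automatic disc fit failed because it also picked up part of the pot, so I read the disc position off the picture instead.
- **Regrip:** The first jar grip was 8 mm off-centre, so I set the jar down and gripped it again.

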